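# Clamp the knobbed bar in the spring work-holder

### The arm

A 6-joint arm with a two-finger parallel gripper is mounted at the origin on a cart in front of the work surface, level with it; the furniture and walls round the work are solid. World frame = base frame: x ahead of the robot, y to its left, z up, the work surface at z = 0. Lengths are in mm, angles in rad, forces in N, time in s.
With the tool pointing down it reaches from about 350 to 850 mm from the base axis. Payload 8.1 kg.
Tool frame: the origin (TCP) lies on the centre line of the jaws, within the pads' length; the fingertips stand 14 mm ahead of it and the grasp point (between the pads) lies 5 mm behind it; x points along the fingers, y is the direction in which the jaws open and shut, and the axes are right-handed (so a half turn about x gives the same grasp; the last joint's range is limited). The gripper opens to 85 mm and grips with 20 to 120 N. Pads are 22 mm wide; open, the fingers measure 114 mm over their backs; the gripper's body (76 mm by 85 mm) begins 54 mm behind the grasp point. The pads swing forward as they close: fully open they stand 13 mm farther back than shut.
Start: joints at [1.148, 0.13, 1.488, -0, 1.523, -0.085], TCP at [198.826, 566.104, 218.592] pointing down, gripper open.
Joint ranges: [-2.96, 2.96], [-0.89, 2.26], [0.02, 2.5], [-1.34, 4.48], [0, 2.73], [-2.66, 2.66]. Speed limits (rad/s): [2.39, 2.39, 2.79, 3.14, 3.14, 3.14].

### API

Orientations are given as a unit quaternion [w, x, y, z].
In Python, from plant import r gives the robot as it stands.
- The arm moves only by the tool drive_tool, never from a script. Its argument "rows" is a list of rows, each a list of 6 numbers: the shift along the tool's x, y, z in mm, then the turn, a rotation vector about the tool's x, y, z in rad. A call has 1 to 8 rows; each row is the pose to reach, as a shift and turn from the pose measured when the call began, along the tool's axes at that moment; what a row does not reach only later rows make up. A row lasts 1/12 s, in which the tool goes at most 41.7 mm and 7.16 degrees, less where a joint would pass 70% of its speed; a pose out of reach is approached as far as the arm can. A call with a gripper value outside its range is refused whole. "grip" is the finger opening in mm, from 0 to 85.4, set as the call begins (left out, the last holds). The fingers move at their own pace and stop on an object; the grip force is fixed at half the most. Time passes only in rows, so rows that repeat a pose let the fingers close. It gives the time, the measured TCP pose, the force and the opening at its end, in the units of the state.
- r.observe(): the state, without advancing time (a new reading comes with each control period).
- r.camera(name): name is "side" or "top"; returns a dict with "image" (480x640x3 uint8, red, green, blue), "intrinsics" (3x3 intrinsics, pixels), "distortion" ([k1, k2, p1, p2, k3] as OpenCV has them; the pictures are not rectified), "origin" and "attitude" of the camera in the world. Camera axes: x right, y down, z forward; pixel columns grow to the right and rows downward; lengths in mm; the calibration is good to about 2 mm. A picture is of the moment at which its call begins. There is no depth.
- r.finish_job(): hands the job in, once; it reports no verdict.
The state is a dict: "time_s": time; "q": joint angles; "joint_vel": joint speeds; "joint_torque": joint torques, N m; "tool_pos": TCP position; "tool_rot": TCP orientation; "contact_force": force on the tool from outside, world axes, zero at the start; "ft_torque": the same for the moment, N m; "gripper_width": finger opening in mm.
Only numpy, scipy, OpenCV 4.12 (cv2) and the standard library are available. Lean on these libraries where they do the work, as an engineer would, in place of code of your own. Each camera call takes 0.05 s, during which the arm holds its last target.

### The job

The brass knob of the dark wooden bar wants polishing: load the bar into the spring work-holder, plain end first with the knob sticking out towards you and upwards, by sliding it between the guide rails and under the sprung hold-down arm. Push it fully home until you feel it bear firmly on the sprung end stop, but gently, without ramming, then let go so that the arm holds it down. Leave the eraser, the flat lead box and the staple remover where they are.

Things in the scene. Friction and masses are not known exactly. Their poses are not given: they have to be found in the camera images.
- bar_mid (a point): centre (half-way up) of a dark wooden bar, 24 wide x 130 long x 12 mm thick, about 0.13 kg, lying flat, loose. y axis along the bar towards its plain end, x across, z up. A brass knob (15 mm diameter, top 31 mm above the bar's underside) stands 45 mm from the centre towards -y. Grip across the 24 mm, 12 to 16 mm from the centre towards the knob: nearer the plain end the fingers meet the rails.
- bar_tip (a point): middle of the end face of the bar's plain end, 65 mm from bar_mid along +y, half-way up; axes as bar_mid.
- holder: spring work-holder, fixed; origin on the desk under the foot of its arm, x = direction in which the bar is slid in, z up. Wooden base 10 mm thick, 80 mm wide, from x = -28 to +100 mm; a tongue as thick but 18 mm wide (narrower than the bar) goes on to x = -112 mm under the bar. Two hinge posts, 36 mm high above the base, at x = 78 mm.
- rail_mouth (a point): on the base's top face, between the front ends of the two straight steel guide rails (holder x = -8 mm); axes as the holder. The rails are 9 mm high above the base, run to x = +48 mm, inner faces 27 mm apart (1.5 mm play each side of the bar); flares open the mouth from x = -23 mm on.
- hold_arm (a joint): steel hold-down arm, hinged between the posts, sprung downwards. 0 = at rest, rounded foot 6 mm above the base; grows as the foot is pushed up: 0.076 with the 12 mm bar under it, at most 0.5.
- foot_line (a point): on the base's top face under the arm's foot (holder x = 0). From the foot a lip slopes up at 22 degrees towards the mouth, ending at holder x = -36 mm, 18 mm above the base: a bar slid in along the base lifts the arm itself. The spring presses with 6 to 7 N; sliding the bar up the lip takes about 8 to 16 N of push, on under the foot 5 to 10 N, so resistance is felt well before the end stop.
- end_stop (a joint): sprung end stop: a steel plate 18 wide x 9 mm high on the front of a dark block between the rails behind the arm's foot, facing the mouth. Set by hand each time, its face 8 to 34 mm beyond the foot; the setting is not measured and must be felt with the bar. Value (m) = how far the plate is pressed in: 0 = untouched, 6 N per mm; about 1 mm is well seated, over 2.8 mm (17 N) is ramming.
- eraser: loose white eraser 20x43x12 mm in a sleeve, bystander; origin under its centre
- lead_box: loose flat black box 50x74x16 mm, bystander; origin under its centre
- staple_remover: loose black staple remover 36x69x11 mm, bystander; origin under its centre

How it is judged (in metres and radians):
On the way, in this order (a step that is already met when the one before it is completed fails the run):
1. the bar's plain end is under the hold-down arm, which it has lifted (angle between the y axis of bar_mid and the x axis of holder, either way round below 0.07 rad and value of joint hold_arm between 0.055 and 0.11 rad and x of bar_tip in the frame of holder above 0.001 m), for 0.05 s.
2. the bar is pressed firmly on the sprung end stop (pressed in more than 0.7 mm) (value of joint end_stop above 0.0007 m), for 0.2 s.
At the end, for the whole second after the job is handed in: The bar lies flat (0.06 rad) on the base, in line with the rails (0.07 rad, 4 mm), knob up and outwards, plain end at least 5 mm past the foot and bearing on the end stop (pressed in at least 0.1 mm), the hold-down arm resting on it (0.055 to 0.11 rad), let go and at rest (angle between the y axis of bar_mid and the x axis of holder, either way round below 0.07 rad and value of joint hold_arm between 0.055 and 0.11 rad and y of bar_tip in the frame of holder between -0.004 and 0.004 m and z of bar_tip in the frame of holder between 0.013 and 0.019 m and value of joint end_stop above 0.0001 m and x of bar_tip in the frame of holder above 0.005 m and angle between bar_mid's own z axis and vertical below 0.06 rad and linear speed of bar below 0.01 m/s and angular speed of bar below 0.1 rad/s); the robot touches nothing.
It fails at once if the bar is rammed on the end stop (pressed in more than 2.8 mm) (value of joint end_stop above 0.0028 m).
It fails at once if the bar is forced against the holder or its arm (more than 60 N) (contact force between bar and holder above 60 N).
It fails at once if a bystander (eraser, lead box, staple remover) is moved more than 20 mm (distance of any of eraser, lead_box, staple_remover from where it was at the start of the episode above 0.02 m).
It also fails if it takes over 64 s, if anything falls off the work surface, if the arm or the gripper's body presses on something with over 40 N, if the wrist force passes 120 N, or if a joint passes its speed limit or range.

## Working session

There is one attempt and no reset: what is moved stays moved. The work goes in short steps, Python scripts to look and compute and a tool call to move; the robot and the scene stay as the last step left them, time stands still between calls to the robot, and variables do not carry over. Pictures are saved under pics/ and viewed, and the job is handed in when it is done.

Besides the shell and the picture viewer there is one more tool, called after ">>>" as name(argument=value, ...), one argument or row to a line, values as JSON. drive_tool: Moves the arm, as the interface text tells. Its arguments: {"type":"object","properties":{"rows":{"type":"array"},"grip":{"type":"number"}},"required":["rows"]}

```bash
ls; mkdir -p pics
python3 - <<'E'
from plant import r
import cv2
print(r.observe())
for n in("side","top"):
    c=r.camera(n); cv2.imwrite(f"pics/{n}0.png",c["image"][:,:,::-1])
    print(n,c["intrinsics"],c["distortion"],c["origin"],c["attitude"])
E
```

```text
pics
{'time_s': 0.0, 'q': array([ 1.14759258e+00,  1.31183581e-01,  1.48933025e+00, -4.24401150e-06,
        1.52299099e+00, -8.54196012e-02]), 'joint_vel': array([-0.00028489, -0.00134394,  0.00109244, -0.00079152, -0.00026183,
        0.00087077]), 'joint_torque': array([ 1.36401818e-04, -5.69403505e+01, -5.00552559e+01, -2.17194947e-04,
        1.53715181e-02, -1.01328048e-04]), 'tool_pos': array([198.58450647, 565.55297099, 217.50308079]), 'tool_rot': array([ 0.69687685,  0.11820297,  0.69721411, -0.11951234]), 'contact_force': array([ 0.53988587, -1.0025161 , -0.30047722]), 'ft_torque': array([-0.00398891, -0.0280317 ,  0.00810162]), 'gripper_width': 85.50540818543779}
side [[473.68597023   0.         320.7341517 ]
 [  0.         473.68597023 243.75288499]
 [  0.           0.           1.        ]] [-0.05508792  0.          0.          0.          0.        ] [ 519.51088267 1009.87893035  403.84197587] [ 0.01108062 -0.02344617  0.83312297 -0.55247951]
top [[592.11636032   0.         323.97227091]
 [  0.         592.11636032 242.225076  ]
 [  0.           0.           1.        ]] [0.06873811 0.         0.         0.         0.        ] [ 371.85279394  210.38437122 1092.69734538] [-0.07668063  0.70637264 -0.70141706  0.05631951]
```

View pics/side0.png

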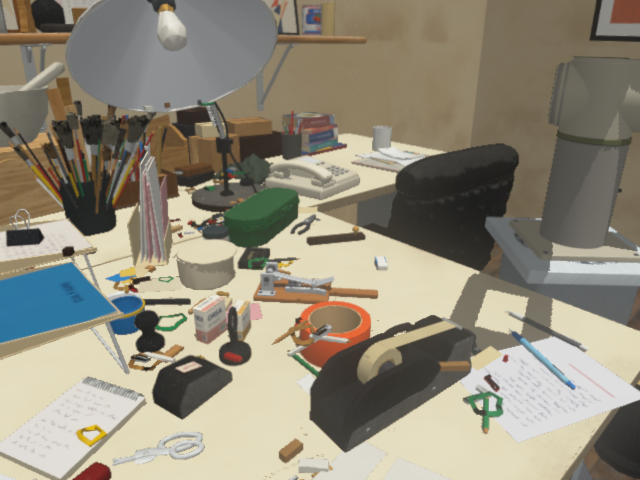

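View pics/top0.png

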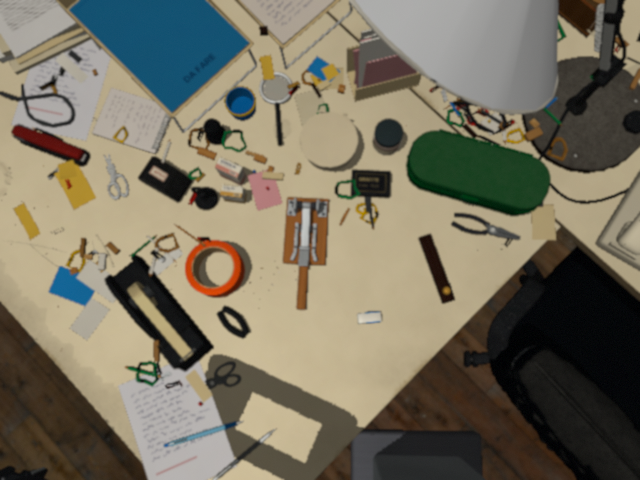

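```bash
cat > h.py <<'E'
import numpy as np, cv2
from scipy.spatial.transform import Rotation as R
def rot(q): return R.from_quat([q[1],q[2],q[3],q[0]])
def p2w(c,uv,z):
    u=cv2.undistortPoints(np.array([[uv]],float),c["intrinsics"],np.array(c["distortion"]))[0,0]
    d=rot(c["attitude"]).apply([u[0],u[1],1.]); o=np.array(c["origin"])
    return o+d*(z-o[2])/d[2]
def w2p(c,P):
    P=np.atleast_2d(np.array(P,float)); Rm=rot(c["attitude"]).inv()
    X=Rm.apply(P-np.array(c["origin"]))
    return cv2.projectPoints(X,np.zeros(3),np.zeros(3),c["intrinsics"],np.array(c["distortion"]))[0][:,0]
def crop(im,x0,y0,w,h,s,name):
    cv2.imwrite("pics/"+name,cv2.resize(im[y0:y0+h,x0:x0+w,::-1],None,fx=s,fy=s,interpolation=cv2.INTER_CUBIC))
E
python3 - <<'E'
from plant import r
from h import *
c=r.camera("top");crop(c["image"],400,220,75,100,6,"tbar.png");crop(c["image"],270,190,70,125,4.8,"thold.png")
c=r.camera("side");crop(c["image"],240,215,150,100,5,"sbar.png")
E
```

```text
(no output)
```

View pics/tbar.png

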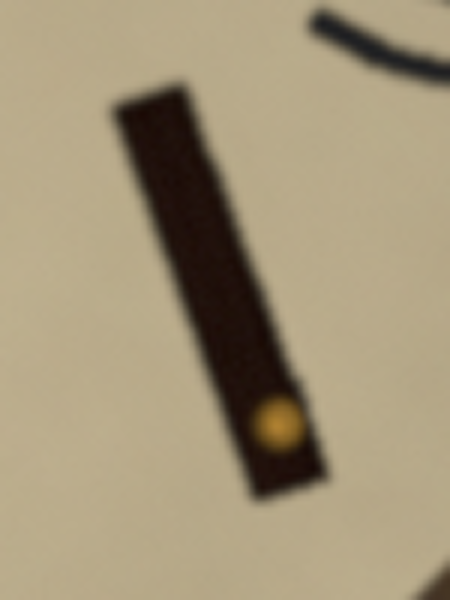

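View pics/thold.png

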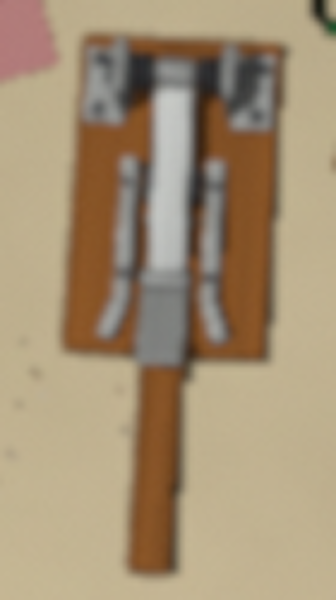

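View pics/sbar.png

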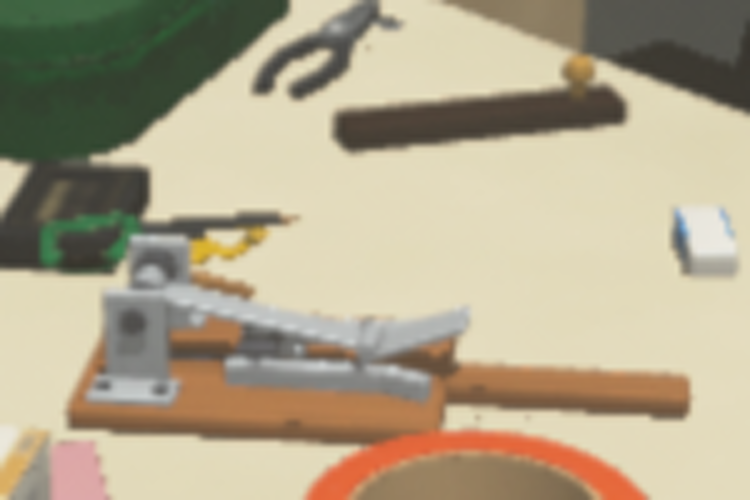

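Run:
```python
from plant import r
from h import *
from scipy.optimize import least_squares
c=r.camera("top")
def px(x0,y0,s,p): return [x0+(p[0]+.5)/s-.5,y0+(p[1]+.5)/s-.5]
def fit(model,pix,x0):
    f=lambda v:(w2p(c,[[v[0]+np.cos(v[2])*m[0]-np.sin(v[2])*m[1],v[1]+np.sin(v[2])*m[0]+np.cos(v[2])*m[1],m[2]] for m in model])-pix).ravel()
    s=least_squares(f,x0,x_scale=[10,10,.1]);print(s.x,np.round(s.fun.reshape(-1,2),2).tolist())
# bar in frame x=along plain end, y=left
bp=[px(400,220,6,p) for p in [(112,106),(186,84),(328,480),(257,500)]]
fit([(65,12,12),(65,-12,12),(-65,-12,12),(-65,12,12)],bp,[400,0,0])
hp=[px(270,190,4.8,p) for p in [(84,36),(284,48),(268,360),(63,350),(128,572),(176,572)]]
fit([(100,40,10),(100,-40,10),(-28,-40,10),(-28,40,10),(-112,9,10),(-112,-9,10)],hp,[400,200,0])
hp=[px(270,190,4.8,p) for p in [(128,158),(216,162),(124,278),(208,282)]]
for p,z in zip(hp,[19]*4): print(p2w(c,p,z))
print(p2w(c,px(400,220,6,(279,424)),27))
print(rot(r.observe()["tool_rot"]).as_matrix())
cs=r.camera("side")
for p,z in [((335,112),12),((350,150),0),((627,120),0)]: print(p2w(cs,px(240,215,5,p),z))
```

```text
[5.30892981e+02 3.68504162e+01 3.17602227e-01] [[-0.17, -0.5], [-0.17, -0.76], [0.56, 0.25], [-0.24, 0.95]]
[ 5.65014686e+02  2.78088643e+02 -4.39545449e-02] [[-0.15, -0.96], [0.39, -1.56], [0.13, 0.44], [-0.27, 0.42], [0.02, 0.51], [-0.13, 1.01]]
[613.58185263 294.37335837  19.        ]
[612.11538437 260.21486628  19.        ]
[566.30413846 295.04423274  19.        ]
[564.89001726 262.69429947  19.        ]
[488.45673522  22.84465567  27.        ]
[[-3.95671204e-04  3.31436725e-01  9.43477366e-01]
 [-8.40440490e-04  9.43476997e-01 -3.31436948e-01]
 [-9.99999569e-01 -9.24076636e-04 -9.47538353e-05]]
[597.12691258  47.85789086  12.        ]
[589.51456174  61.84246806   0.        ]
[4.67551232e+02 1.87762830e+01 5.68434189e-14]
```

```bash
cat >> h.py <<'E'
def go(r,pos,yaw):
    "tool shift/turn to reach TCP pos with tool z heading yaw, pointing down"
    o=r.observe(); T=rot(o["tool_rot"]); 
    z=np.array([np.cos(yaw),np.sin(yaw),0]); x=np.array([0,0,-1.]); M=R.from_matrix(np.c_[x,np.cross(z,x),z])
    d=T.inv().apply(np.array(pos)-o["tool_pos"]); t=(T.inv()*M).as_rotvec()
    print("t",round(o["time_s"],2),"pos",np.round(o["tool_pos"],1),"shift",np.round(d,1),"turn",np.round(t,4),"F",np.round(o["contact_force"],1),"w",round(o["gripper_width"],1))
E
python3 -c "
from plant import r
from h import *
go(r,[517.6,32.5,120],0.3176)"
```

```text
t 0.3 pos [198.7 565.9 218.2] shift [  98.4 -397.5  477.7] turn [-6.555e-01 -3.000e-04  6.000e-04] F [-0.3  0.1  0.5] w 85.3
```

>>> drive_tool(
  rows=[
    [0, -199, 239, -0.33, 0, 0],
    [0, -199, 239, -0.33, 0, 0],
    [0, -199, 239, -0.33, 0, 0],
    [0, -199, 239, -0.33, 0, 0],
    [0, -199, 239, -0.33, 0, 0],
    [0, -199, 239, -0.33, 0, 0],
    [0, -199, 239, -0.33, 0, 0],
    [0, -199, 239, -0.33, 0, 0],
  ],
)

```text
time_s: 0.97
tool_pos: [359.9, 295.6, 218.5]
tool_rot: [0.707, 0.003, 0.707, -0.004]
contact_force: [-0.4, 0.6, -0.0]
gripper_width: 85.3
```

```bash
python3 -c "
from plant import r
from h import *
go(r,[517.6,32.5,120],0.3176)"
```

```text
t 0.97 pos [359.9 295.6 218.5] shift [  99.  -261.4  160.1] turn [-0.3273  0.0006  0.0017] F [-0.4  0.6 -0. ] w 85.3
```

>>> drive_tool(
  rows=[
    [60, -261, 160, -0.327, 0, 0],
    [60, -261, 160, -0.327, 0, 0],
    [60, -261, 160, -0.327, 0, 0],
    [60, -261, 160, -0.327, 0, 0],
    [60, -261, 160, -0.327, 0, 0],
    [60, -261, 160, -0.327, 0, 0],
    [60, -261, 160, -0.327, 0, 0],
    [60, -261, 160, -0.327, 0, 0],
  ],
)

```text
time_s: 1.63
tool_pos: [518.2, 30.6, 158.8]
tool_rot: [0.699, -0.112, 0.698, 0.111]
contact_force: [-0.2, 0.6, 0.5]
gripper_width: 85.4
```

```bash
python3 -c "
from plant import r
from h import *
go(r,[517.6,32.5,60],0.3176)
c=r.camera('side');crop(c['image'],240,115,200,150,4,'s2.png')
"
```

```text
t 1.63 pos [518.2  30.6 158.8] shift [98.8  2.2 -0.1] turn [-0.0007  0.0008  0.0021] F [-0.2  0.6  0.5] w 85.4
```

View pics/s2.png

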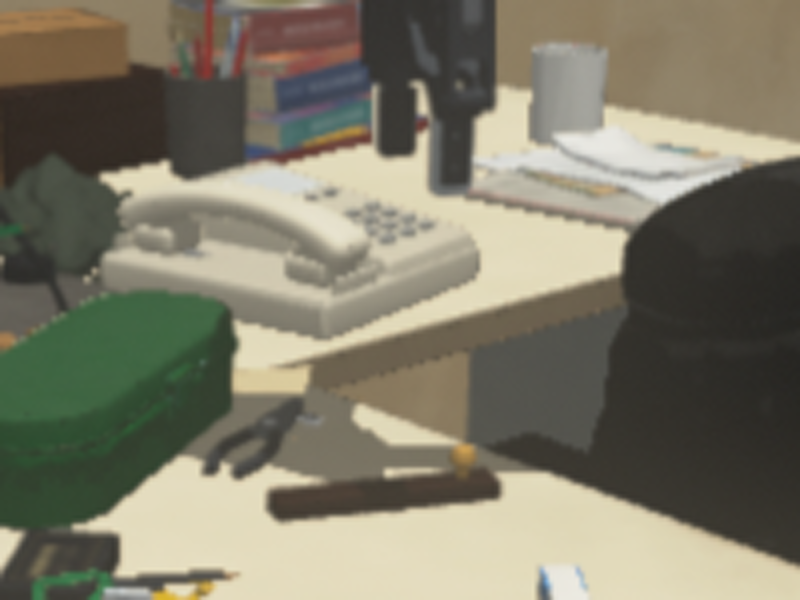

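>>> drive_tool(
  rows=[
    [40, 2, 0, 0, 0, 0],
    [80, 2, 0, 0, 0, 0],
    [110, 2, 0, 0, 0, 0],
    [130, 2, 0, 0, 0, 0],
    [143, 2, 0, 0, 0, 0],
    [143, 2, 0, 0, 0, 0],
    [143, 2, 0, 0, 0, 0],
  ],
)

```text
time_s: 2.27
tool_pos: [518.8, 26.4, 13.6]
tool_rot: [0.698, -0.112, 0.699, 0.109]
contact_force: [0.9, -0.1, -0.2]
gripper_width: 85.5
```

```bash
python3 -c "
from plant import r
from h import *
go(r,[517.6,32.5,16],0.3176)
c=r.camera('side');crop(c['image'],280,165,130,100,6,'s3.png')
c=r.camera('top');crop(c['image'],390,210,100,100,6,'t3.png')
"
```

```text
t 2.27 pos [518.8  26.4  13.6] shift [-2.4  6.2  0.7] turn [-0.0035 -0.0022  0.0046] F [ 0.9 -0.1 -0.2] w 85.5
```

View pics/s3.png

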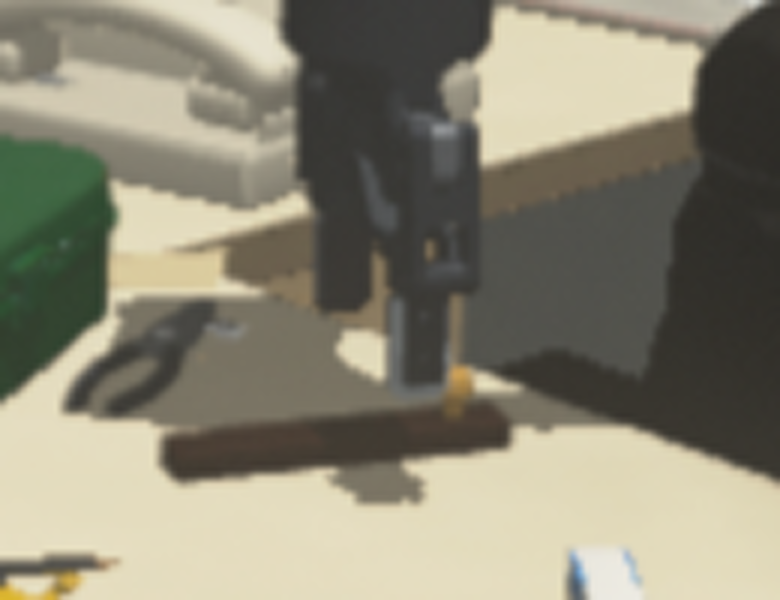

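View pics/t3.png

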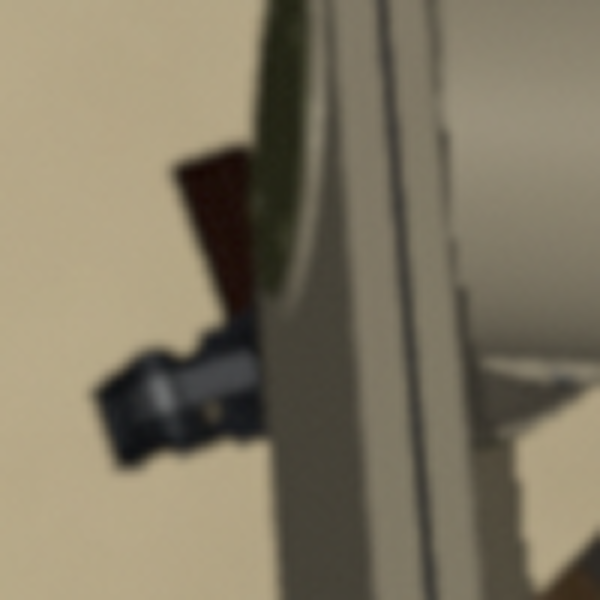

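```bash
python3 -c "
from plant import r
from h import *
go(r,[517.6,32.5,16],0.3176)
o=r.observe()
print(o['q'],o['joint_torque'],o['joint_vel'])
c=r.camera('side')
T=rot(o['tool_rot'])
for y in(43,57,-43,-57):
  for x in (1,14): 
    p=o['tool_pos']+T.apply([x,y,0]); print(y,x,p,(w2p(c,p)-[280,165])*6)
go(r,[517.6,32.5,16],0.3176)
"
```

```text
t 2.37 pos [520.8  26.3  15.6] shift [-0.4  6.8 -1.1] turn [-0.0035  0.0016  0.006 ] F [0.1 0.1 0.4] w 85.2
[-0.04413924  0.11766689  1.89330651 -0.00559268  1.12704698 -1.92665013] [-1.75501581e-02 -4.80449474e+01 -4.19690216e+01 -3.48474516e-02
  5.36094967e-02  1.50014577e-03] [ 1.56712564e-03 -1.34782109e-02 -9.41865690e-03 -1.61045810e-03
 -3.86716462e-03  9.27449943e-05]
43 1 [507.46927225  67.23106677  14.36604556] [[404.83447553 452.72832398]]
43 14 [507.51284717  67.16341523   1.36629462] [[403.65195807 485.99551191]]
57 1 [503.14387548  80.54586764  14.28225582] [[417.07943697 467.63963641]]
57 14 [503.1874504   80.47821609   1.28250488] [[415.81927304 501.23857351]]
-43 1 [534.03956665 -14.55985283  14.88075396] [[335.68627867 368.54355948]]
-43 14 [534.08314158 -14.62750438   1.88100302] [[334.91086356 399.89565907]]
-57 1 [538.36496342 -27.8746537   14.9645437 ] [[325.32924037 355.93733874]]
-57 14 [538.40853834 -27.94230525   1.96479276] [[324.61023802 386.99653453]]
t 2.42 pos [521.   26.4  15.9] shift [-0.1  6.9 -1.4] turn [-0.0035  0.0022  0.0062] F [ 0.1 -0.1  0. ] w 85.8
```

```bash
python3 -c "
from plant import r
from h import *
c=r.camera('side');crop(c['image'],280,165,130,100,6,'s4.png')
for i in range(4):
  r.camera('side');o=r.observe();print(o['time_s'],o['tool_pos'],o['joint_vel'][:3],o['contact_force'])
"
```

```text
2.5167 [520.92711766  26.34631909  15.80568473] [-0.00118235  0.00344011  0.00690652] [ 0.02816283 -0.32437441 -0.20553548]
2.5667 [520.71077838  26.33633909  15.55523039] [-0.00011866  0.00337551  0.00497179] [ 0.16152934  0.45346292 -0.91795457]
2.6167 [520.44574128  26.310425    15.25964193] [-0.00281407  0.00482382  0.00637742] [-0.22054196 -0.13778843  0.27653056]
2.6667 [520.21717011  26.32372356  15.00854164] [-0.00016308  0.00606719  0.00581999] [-0.58610576 -0.95853219  0.67359271]
```

View pics/s4.png

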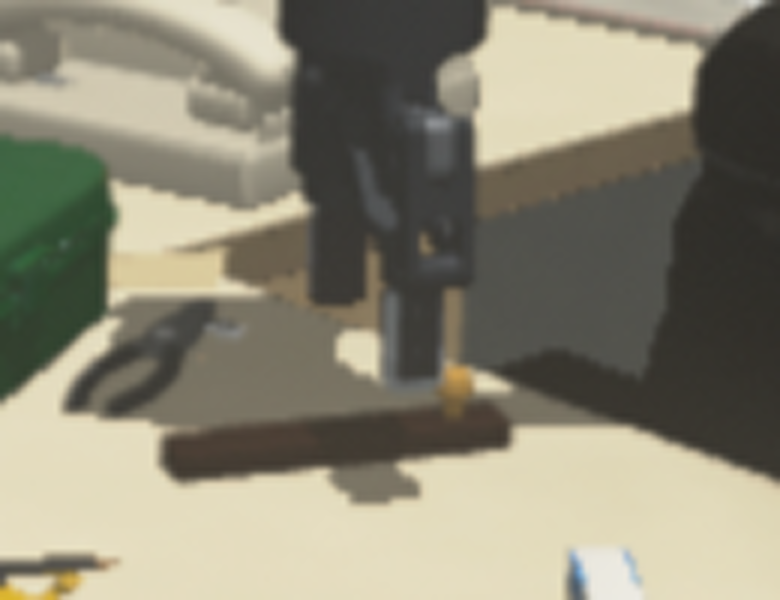

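```bash
python3 -c "
from plant import r
from h import *
c=r.camera('side')
for z in (15,25,35,45,55):
  a=[p2w(c,[280+u/6,165+v/6],z) for u,v in [(383,380),(440,387),(310,298),(362,304)]]
  print(z,*[np.round(x[:2],1) for x in a],'near-far',(a[0]+a[1]-a[2]-a[3])/2,'mid',(sum(a))/4)
"
```

```text
15 [515.8  -3.2] [494.1   2.6] [546.4 -95.2] [524.9 -89.4] near-far [-3.06869860e+01  9.19848564e+01  2.84217094e-14] mid [520.28456141 -46.30274346  15.        ]
25 [515.9  22.8] [494.8  28.5] [545.7 -66.8] [524.8 -61.1] near-far [-29.89779689  89.61924615   0.        ] mid [520.26466441 -19.14050946  25.        ]
35 [516.   48.9] [495.4  54.4] [545.  -38.4] [524.6 -32.8] near-far [-29.10860776  87.2536359    0.        ] mid [520.24476742   8.02172454  35.        ]
45 [516.   74.9] [496.1  80.3] [544.3  -9.9] [524.5  -4.6] near-far [-2.83194186e+01  8.48880257e+01 -2.84217094e-14] mid [520.22487042  35.18395854  45.        ]
55 [516.1 101. ] [496.7 106.2] [543.6  18.5] [524.3  23.7] near-far [-27.53022951  82.5224154    0.        ] mid [520.20497342  62.34619255  55.        ]
```

```bash
python3 -c "
from plant import r
from h import *
c=r.camera('top');crop(c['image'],390,210,100,100,6,'t5.png')
for z in (15,45,75,100):
  print(z,*[np.round(p2w(c,[390+u/6,210+v/6],z),1) for u,v in [(97,395),(122,468)]])
c=r.camera('side');crop(c['image'],290,115,110,150,5,'s5.png');o=r.observe();print(o['tool_pos'])
"
```

```text
15 [515.5  92.   15. ] [493.3  84.9  15. ]
45 [511.5  95.3  45. ] [489.9  88.4  45. ]
75 [507.5  98.6  75. ] [486.5  91.9  75. ]
100 [504.2 101.3 100. ] [483.7  94.8 100. ]
[519.73245434  26.33168661  14.41091964]
```

View pics/t5.png

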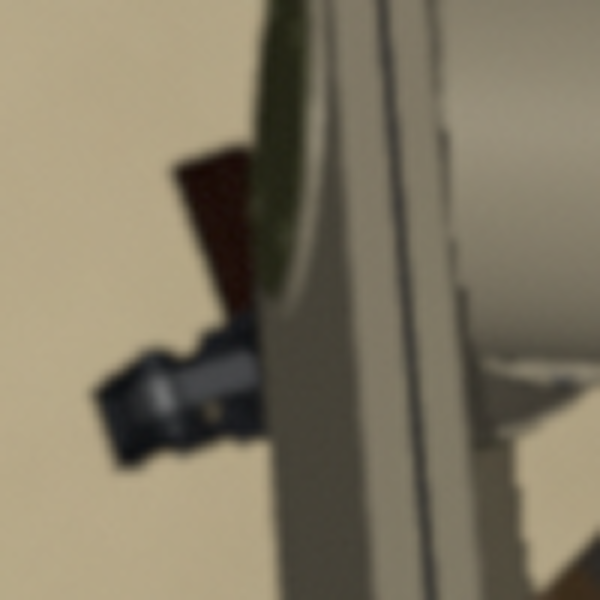

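View pics/s5.png

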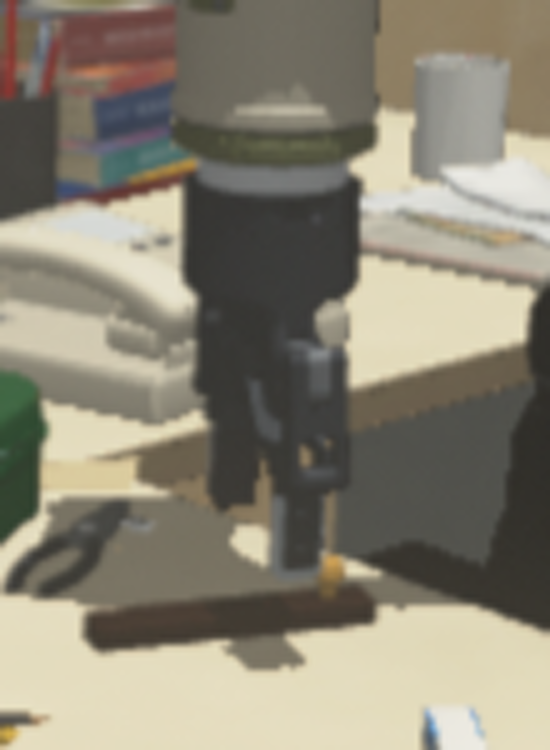

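```bash
python3 -c "
from plant import r
from h import *
for n,(x0,y0,w,h,s) in dict(side=(240,205,160,120,5),top=(270,190,200,130,4)).items():
  c=r.camera(n);im=c['image'].copy();im=cv2.resize(im[y0:y0+h,x0:x0+w,::-1],None,fx=s,fy=s,interpolation=cv2.INTER_CUBIC)
  def P(x,y,a,m):
    p=np.array([[x+np.cos(a)*k[0]-np.sin(a)*k[1],y+np.sin(a)*k[0]+np.cos(a)*k[1],k[2]] for k in m]);q=(w2p(c,p)-[x0,y0]+.5)*s
    for t in q: cv2.circle(im,tuple(int(v) for v in t),3,(0,0,255),-1)
  P(530.9,36.85,.3176,[(a,b,z) for a in(-65,65) for b in(-12,12) for z in(0,12)]+[(-45,0,31)])
  P(565,278.1,-.044,[(a,b,z) for a in(-28,100) for b in(-40,40) for z in(0,10)]+[(-112,b,z) for b in (-9,9) for z in (0,10)]+[(78,0,46)])
  cv2.imwrite('pics/ov_%s.png'%n,im)
"
```

```text
(no output)
```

View pics/ov_side.png

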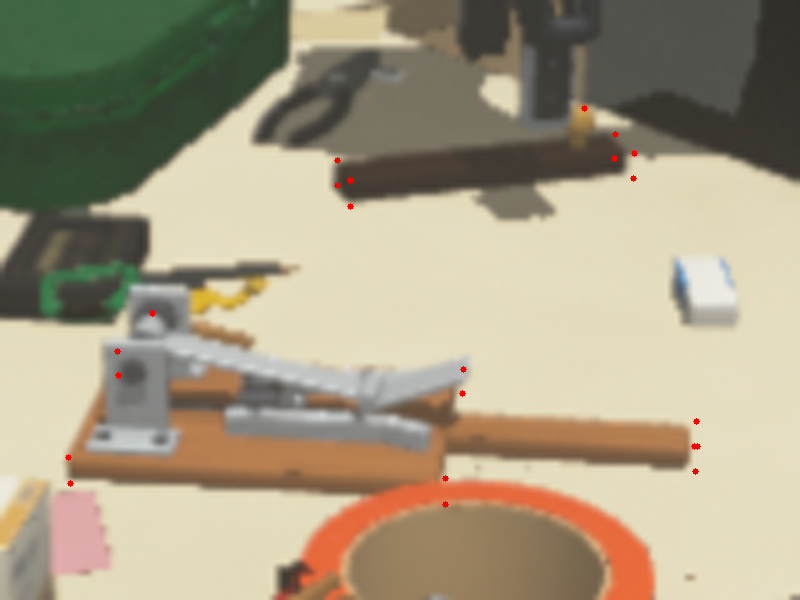

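View pics/ov_top.png

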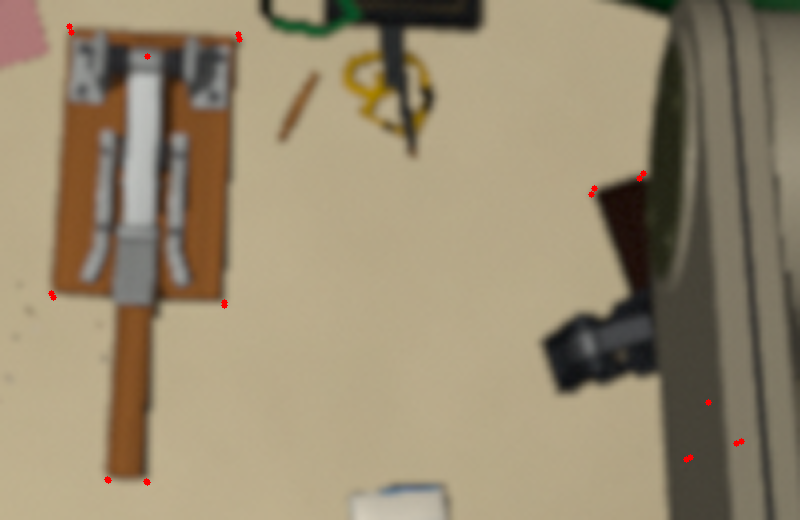

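```bash
python3 -c "
from plant import r
from h import *
for i in range(3):
  for n in('side','top'):
    c=r.camera(n);print(n,c['origin'],c['attitude'],c['intrinsics'][0,0],rot(c['attitude']).as_matrix().round(3).tolist())
o=r.observe();print(o['time_s'],o['tool_pos'],o['q'])
"
```

```text
side [ 519.51088267 1009.87893035  403.84197587] [ 0.01108062 -0.02344617  0.83312297 -0.55247951] 473.68597023092764 [[-0.999, -0.027, 0.044], [-0.051, 0.388, -0.92], [0.007, -0.921, -0.389]]
top [ 371.85279394  210.38437122 1092.69734538] [-0.07668063  0.70637264 -0.70141706  0.05631951] 592.1163603214553 [[0.01, -0.982, 0.187], [-1.0, -0.004, 0.029], [-0.028, -0.187, -0.982]]
side [ 519.51088267 1009.87893035  403.84197587] [ 0.01108062 -0.02344617  0.83312297 -0.55247951] 473.68597023092764 [[-0.999, -0.027, 0.044], [-0.051, 0.388, -0.92], [0.007, -0.921, -0.389]]
top [ 371.85279394  210.38437122 1092.69734538] [-0.07668063  0.70637264 -0.70141706  0.05631951] 592.1163603214553 [[0.01, -0.982, 0.187], [-1.0, -0.004, 0.029], [-0.028, -0.187, -0.982]]
side [ 519.51088267 1009.87893035  403.84197587] [ 0.01108062 -0.02344617  0.83312297 -0.55247951] 473.68597023092764 [[-0.999, -0.027, 0.044], [-0.051, 0.388, -0.92], [0.007, -0.921, -0.389]]
top [ 371.85279394  210.38437122 1092.69734538] [-0.07668063  0.70637264 -0.70141706  0.05631951] 592.1163603214553 [[0.01, -0.982, 0.187], [-1.0, -0.004, 0.029], [-0.028, -0.187, -0.982]]
3.2167 [519.49740657  26.3196869   14.07393123] [-0.04427518  0.11911854  1.8949862  -0.00561253  1.12623374 -1.92668696]
```

>>> drive_tool(
  rows=[
    [-10, 6, 0, 0, 0, 0],
    [-20, 6, 0, 0, 0, 0],
    [-20, 6, 0, 0, 0, 0],
    [-20, 6, 0, 0, 0, 0],
    [-20, 6, 0, 0, 0, 0],
    [-20, 6, 0, 0, 0, 0],
  ],
)

```text
time_s: 3.72
tool_pos: [517.5, 32.1, 34.0]
tool_rot: [0.698, -0.112, 0.698, 0.109]
contact_force: [-0.0, 0.1, 0.6]
gripper_width: 85.3
```

```bash
python3 -c "
from plant import r
from h import *
go(r,[517.6,32.5,16],0.3176)
c=r.camera('side');crop(c['image'],280,165,130,100,6,'s6.png')
go(r,[517.6,32.5,16],0.3176)
"
```

```text
t 3.72 pos [517.5  32.1  34. ] shift [18.   0.4  0.2] turn [-0.0035 -0.0007  0.0052] F [-0.   0.1  0.6] w 85.3
t 3.77 pos [517.4  32.1  33.8] shift [17.8  0.4  0.3] turn [-0.0036 -0.001   0.0051] F [-0.3 -1.2  0.3] w 85.7
```

View pics/s6.png

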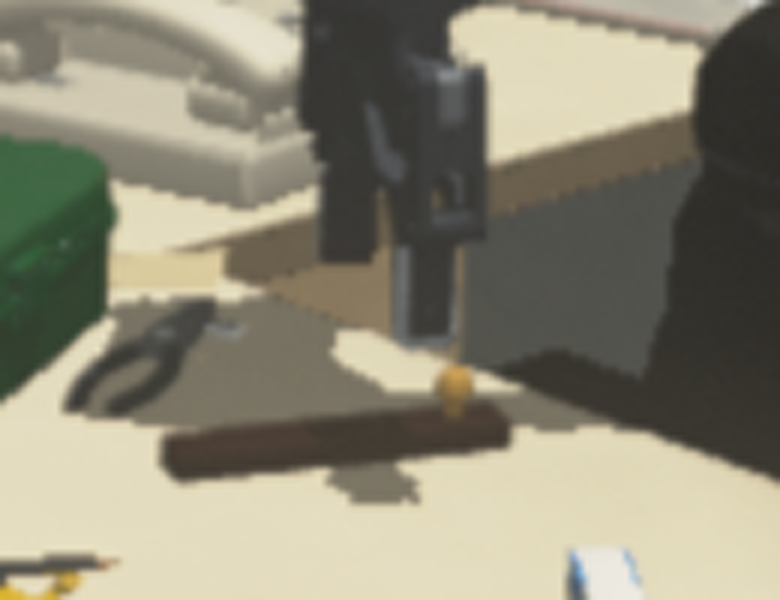

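>>> drive_tool(
  rows=[
    [8, 3, 0, 0, 0, 0],
    [15, 6, 0, 0, 0, 0],
    [18, 6, 0, 0, 0, 0],
    [20, 6, 0, 0, 0, 0],
    [22, 6, 0, 0, 0, 0],
    [24, 6, 0, 0, 0, 0],
    [24, 6, 0, 0, 0, 0],
  ],
)

```text
time_s: 4.35
tool_pos: [515.3, 37.6, 9.3]
tool_rot: [0.698, -0.112, 0.699, 0.109]
contact_force: [-0.3, -0.8, -0.3]
gripper_width: 85.2
```

```bash
python3 -c "
from plant import r
from h import *
go(r,[517.6,32.5,16],0.3176)
c=r.camera('side');crop(c['image'],280,165,130,100,6,'s7.png')
c=r.camera('top');crop(c['image'],380,210,100,100,6,'t7.png')
go(r,[517.6,32.5,16],0.3176)
"
```

```text
t 4.35 pos [515.3  37.6   9.3] shift [-6.7 -5.6  0.5] turn [-0.0036 -0.0015  0.0049] F [-0.3 -0.8 -0.3] w 85.2
t 4.45 pos [515.6  37.6   9.8] shift [-6.2 -5.5  0.3] turn [-0.0037 -0.0009  0.0051] F [-0.2 -0.2 -0.5] w 85.5
```

View pics/s7.png

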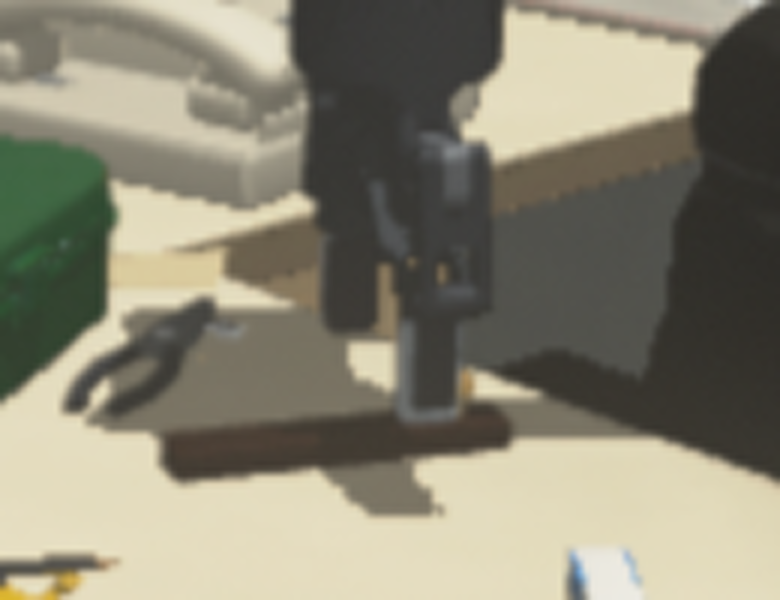

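View pics/t7.png

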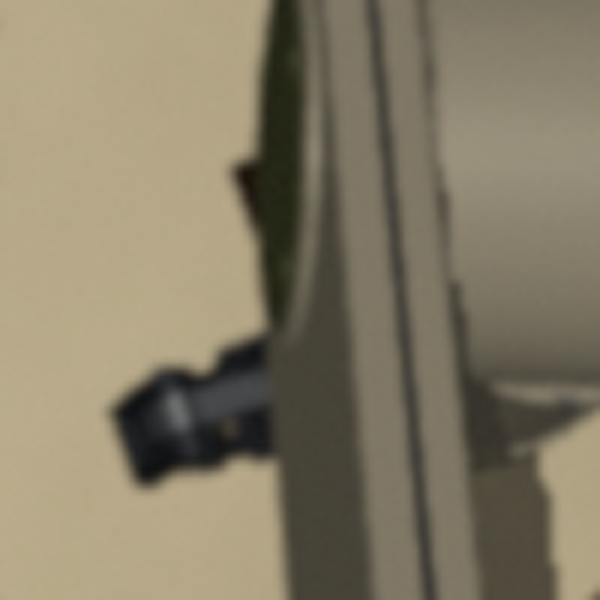

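```bash
python3 -c "
from plant import r
from h import *
c=r.camera('side')
for z in (5,10,20,30,40):
  a=[p2w(c,[280+u/6,165+v/6],z) for u,v in [(398,415),(460,415),(322,327),(378,332)]]
  print(z,*[np.round(x[:2],1) for x in a],'sep',np.linalg.norm((a[0]+a[1]-a[2]-a[3])/2),'mid',(sum(a))/4)
"
```

```text
5 [509.7   7.3] [486.2   5.6] [541.1 -88.2] [518.1 -83.9] sep 97.73649751931723 mid [513.77439683 -39.77757703   5.        ]
10 [509.9  19.9] [486.7  18.2] [540.8 -74.4] [518.1 -70.2] sep 96.51124411780701 mid [513.84631109 -26.61877516  10.        ]
20 [510.1  45. ] [487.5  43.4] [540.2 -46.9] [518.1 -42.7] sep 94.06073731478685 mid [ 5.13990140e+02 -3.01171429e-01  2.00000000e+01]
30 [510.4  70.1] [488.3  68.6] [539.7 -19.4] [518.1 -15.3] sep 91.61023051176659 mid [514.13396817  26.01643231  30.        ]
40 [510.6  95.3] [489.2  93.8] [539.2   8.2] [518.2  12.1] sep 89.15972370874641 mid [514.27779671  52.33403604  40.        ]
```

>>> drive_tool(
  rows=[
    [3, 0, 0, 0, 0, 0],
    [6, 0, 0, 0, 0, 0],
    [6, 0, 0, 0, 0, 0],
    [6, 0, 0, 0, 0, 0],
  ],
)

```text
time_s: 4.83
tool_pos: [515.4, 37.6, 3.6]
tool_rot: [0.698, -0.112, 0.699, 0.109]
contact_force: [-0.6, -0.4, 0.1]
gripper_width: 85.4
```

```bash
python3 -c "
from plant import r
from h import *
c=r.camera('side');crop(c['image'],280,165,130,100,6,'s8.png')
go(r,[517.6,32.5,16],0.3176)
"
```

```text
t 4.88 pos [515.6  37.6   3.8] shift [-12.2  -5.5   0.3] turn [-0.0037 -0.001   0.005 ] F [ 0.4 -0.3 -0.4] w 85.2
```

View pics/s8.png

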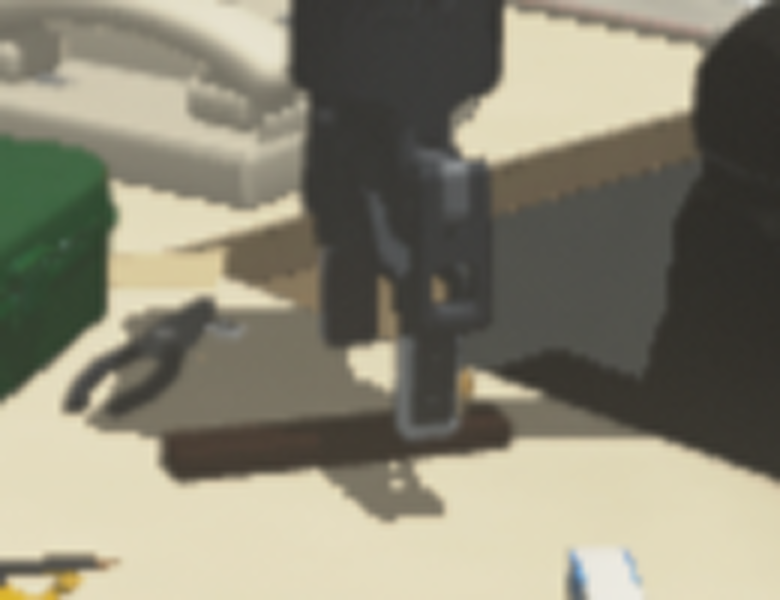

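>>> drive_tool(
  rows=[
    [4, 0, 0, 0, 0, 0],
    [8, 0, 0, 0, 0, 0],
    [10, 0, 0, 0, 0, 0],
    [10, 0, 0, 0, 0, 0],
    [10, 0, 0, 0, 0, 0],
  ],
)

```text
time_s: 5.3
tool_pos: [515.3, 37.5, -6.6]
tool_rot: [0.698, -0.112, 0.699, 0.109]
contact_force: [0.1, 0.2, -0.0]
gripper_width: 86.0
```

```bash
python3 -c "
from plant import r
from h import *
c=r.camera('side');crop(c['image'],280,165,130,100,6,'s9.png')
go(r,[517.6,32.5,16],0.3176)
"
```

```text
t 5.35 pos [515.5  37.5  -6.4] shift [-22.3  -5.6   0.4] turn [-0.0037 -0.0013  0.005 ] F [ 0.2 -0.7  0.6] w 85.2
```

View pics/s9.png

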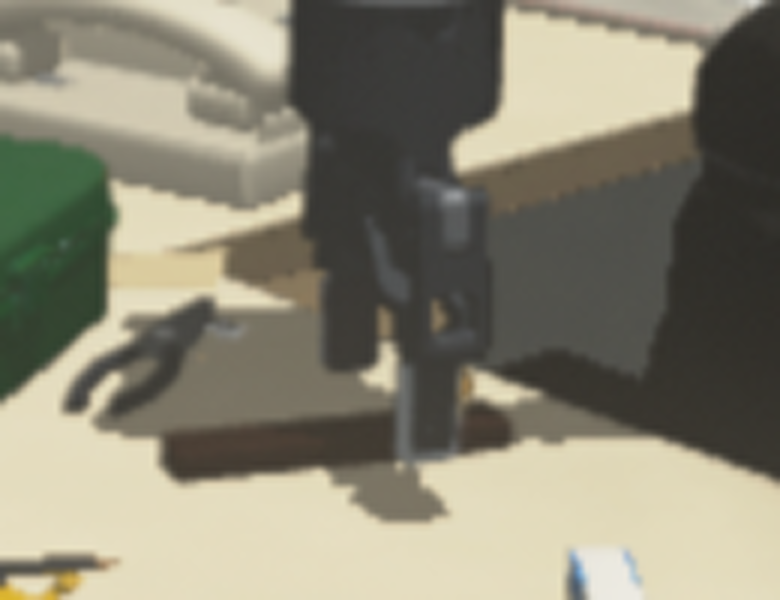

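>>> drive_tool(
  rows=[
    [4, 0, 1, 0, 0, 0],
    [8, 0, 2, 0, 0, 0],
    [11, 0, 3, 0, 0, 0],
    [13, 0, 3, 0, 0, 0],
    [13, 0, 3, 0, 0, 0],
  ],
)

```text
time_s: 5.77
tool_pos: [517.8, 38.4, -20.1]
tool_rot: [0.698, -0.112, 0.699, 0.109]
contact_force: [-0.6, 0.0, 0.2]
gripper_width: 85.4
```

```bash
python3 -c "
from plant import r
from h import *
c=r.camera('side');crop(c['image'],280,165,130,100,6,'s10.png')
go(r,[517.6,32.5,16],0.3176)
"
```

```text
t 5.82 pos [518.   38.4 -19.9] shift [-35.8  -5.7  -2.2] turn [-0.0036 -0.0022  0.0047] F [-0.6 -0.1 -0.2] w 85.3
```

View pics/s10.png

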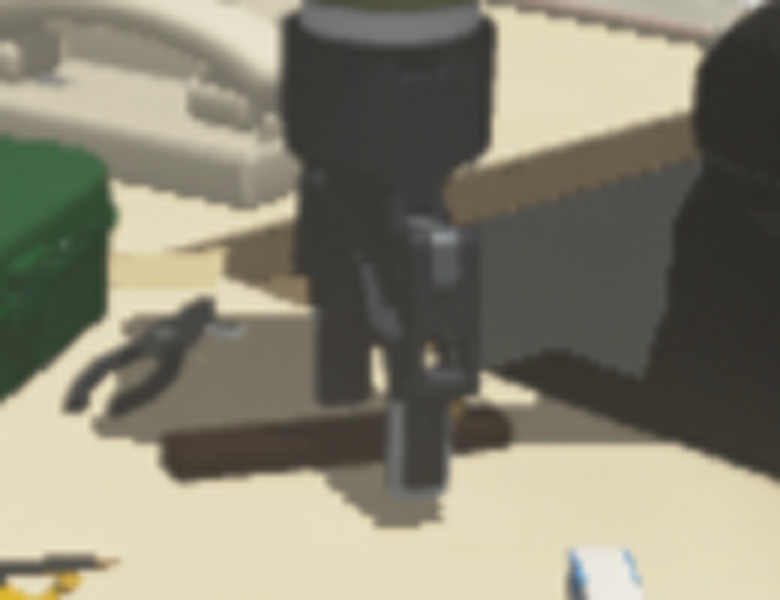

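>>> drive_tool(
  rows=[
    [1.5, 0, 0, 0, 0, 0],
    [3, 0, 0, 0, 0, 0],
    [4.5, 0, 0, 0, 0, 0],
    [4.5, 0, 0, 0, 0, 0],
  ],
)

```text
time_s: 6.15
tool_pos: [517.7, 38.4, -24.7]
tool_rot: [0.698, -0.112, 0.699, 0.109]
contact_force: [-0.5, -0.6, -0.8]
gripper_width: 85.6
```

>>> drive_tool(
  rows=[
    [1.5, 0, 0, 0, 0, 0],
    [3, 0, 0, 0, 0, 0],
    [3, 0, 0, 0, 0, 0],
  ],
)

```text
time_s: 6.4
tool_pos: [518.1, 38.4, -25.8]
tool_rot: [0.698, -0.112, 0.699, 0.109]
contact_force: [-10.2, -1.2, 20.7]
gripper_width: 85.5
```

```bash
python3 -c "
from plant import r
from h import *
c=r.camera('side');crop(c['image'],280,165,130,100,6,'s11.png')
go(r,[517.6,32.5,16],0.3176)
"
```

```text
t 6.45 pos [518.1  38.4 -25.8] shift [-41.8  -5.6  -2.4] turn [-0.0033 -0.0025  0.0044] F [-9.4 -0.8 20.7] w 85.4
```

View pics/s11.png

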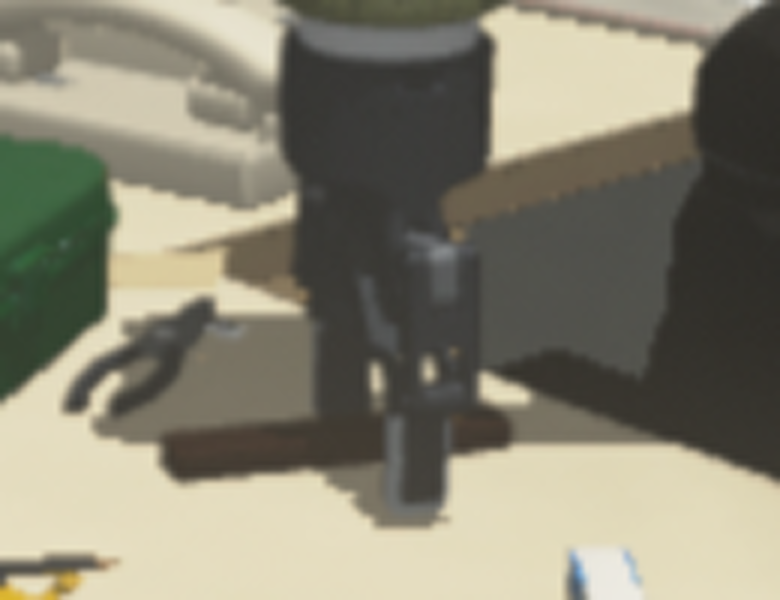

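```bash
python3 -c "
from plant import r
from h import *
o=r.observe();T=rot(o['tool_rot'])
print(o['contact_force'],o['ft_torque'],'tool F',T.inv().apply(o['contact_force']),'tool M',T.inv().apply(o['ft_torque']))
c=r.camera('side')
for z in (0,12,):
  print(z,[np.round(p2w(c,[280+u/6,165+v/6],z)[:2],1) for u,v in [(390,503),(445,505),(317,410),(365,414)]])
"
```

```text
[-9.4061608  -0.83293275 20.73262532] [0.70792179 1.85351548 0.44499387] tool F [-20.71838032   2.02389847  -9.25548176] tool M [-0.45503208  1.54180323  1.24518313]
0 [array([512.3,  79.7]), array([492.8,  80.2]), array([540.8,  -8.3]), array([522.3,  -5.4])]
12 [array([512.6, 107.4]), array([493.6, 107.8]), array([540.2,  22. ]), array([522.2,  24.8])]
```

```bash
python3 -c "
from plant import r
from h import *
c=r.camera('side');crop(c['image'],300,225,75,30,10,'s12.png')
"
```

```text
(no output)
```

View pics/s12.png

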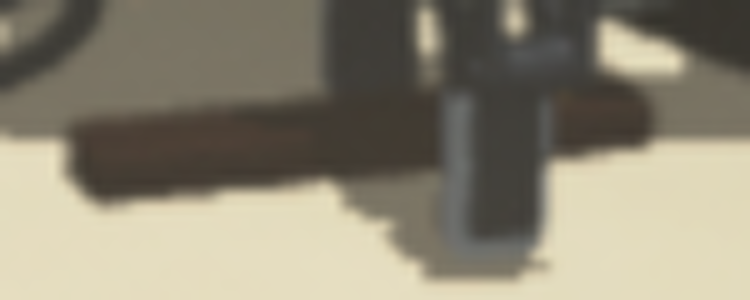

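>>> drive_tool(
  rows=[
    [-4, 0, 0, 0, 0, 0],
    [-9, 0, 0, 0, 0, 0],
    [-13, 0, 0, 0, 0, 0],
    [-13, 0, 0, 0, 0, 0],
    [-13, 0, 0, 0, 0, 0],
  ],
)

```text
time_s: 6.97
tool_pos: [518.4, 38.5, -12.6]
tool_rot: [0.698, -0.112, 0.699, 0.109]
contact_force: [-0.8, 0.6, -0.7]
gripper_width: 85.4
```

```bash
python3 -c "
from plant import r
from h import *
from scipy.optimize import least_squares
c=r.camera('side')
px=lambda u,v:[300+(u+.5)/10-.5,225+(v+.5)/10-.5]
for u,v in [(105,203),(300,185),(550,160),(645,148)]: print(p2w(c,px(u,v),0))
# model fit: plain near bottom, plain near top, plain far top, knob near bottom
m=[(65,12,0),(65,-12,12),(-65,12,0)]
pix=np.array([px(105,203),px(72,124),px(648,149)])
f=lambda v:(w2p(c,[[v[0]+np.cos(v[2])*a-np.sin(v[2])*b,v[1]+np.sin(v[2])*a+np.cos(v[2])*b,z] for a,b,z in m])-pix).ravel()
s=least_squares(f,[530,30,.3],x_scale=[10,10,.1]);print(s.x,s.fun)
go(r,[517.6,32.5,16],0.3176)
"
```

```text
[588.43583117  63.16343487   0.        ]
[5.46403775e+02 5.01329923e+01 5.68434189e-14]
[491.25818713  31.92064626   0.        ]
[469.83911731  23.3843747    0.        ]
[5.32623276e+02 3.27625300e+01 3.70091217e-01] [-0.34797733  0.76825948 -0.24816621 -0.42739473  0.61666346 -0.57181374]
t 7.02 pos [518.1  38.5 -12.9] shift [-28.9  -5.6  -2.4] turn [-0.0033 -0.0024  0.0045] F [-0.4  0.4 -0.1] w 85.2
```

>>> drive_tool(
  rows=[
    [0, -5, -1.5, 0, 0, 0],
    [0, -10, -3, 0, 0, 0],
    [0, -10, -3, 0, 0, 0],
    [0, -10, -3, 0, 0, 0],
  ],
)

```text
time_s: 7.35
tool_pos: [518.2, 27.6, -13.1]
tool_rot: [0.698, -0.112, 0.699, 0.109]
contact_force: [-0.2, -0.2, 0.1]
gripper_width: 85.3
```

>>> drive_tool(
  rows=[
    [0, 0, 0, 0, 0, 0],
    [0, 0, 0, 0, 0, 0],
    [0, 0, 0, 0, 0, 0],
    [0, 0, 0, 0, 0, 0],
  ],
  grip=36,
)

```text
time_s: 7.68
tool_pos: [518.2, 27.6, -13.1]
tool_rot: [0.698, -0.112, 0.699, 0.109]
contact_force: [0.1, 0.4, -0.2]
gripper_width: 38.8
```

```bash
python3 -c "
from plant import r
from h import *
c=r.camera('side');crop(c['image'],280,165,130,100,6,'s13.png')
c=r.camera('top');crop(c['image'],390,210,100,100,6,'t13.png')
go(r,[517.6,32.5,16],0.3176)
"
```

```text
t 7.78 pos [518.2  27.6 -13.1] shift [-29.1   4.7   0.9] turn [-0.004  -0.0028  0.0044] F [-1.1  0.2  0.4] w 36.4
```

View pics/s13.png

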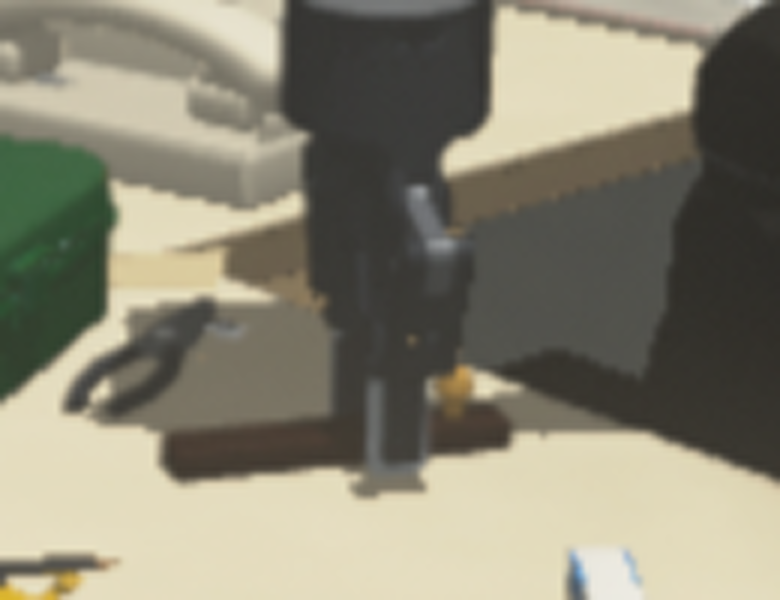

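View pics/t13.png

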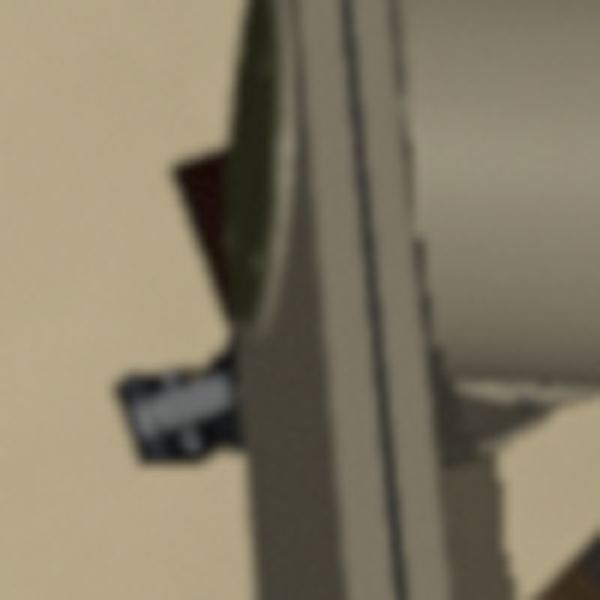

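>>> drive_tool(
  rows=[
    [1.5, 0, 0, 0, 0, 0],
    [1.5, 0, 0, 0, 0, 0],
    [1.5, 0, 0, 0, 0, 0],
    [1.5, 0, 0, 0, 0, 0],
    [1.5, 0, 0, 0, 0, 0],
    [1.5, 0, 0, 0, 0, 0],
  ],
  grip=10,
)

```text
time_s: 8.28
tool_pos: [520.1, 27.9, -12.5]
tool_rot: [0.699, -0.112, 0.698, 0.109]
contact_force: [-2.6, 1.0, 14.3]
gripper_width: 22.1
```

```bash
python3 -c "
from plant import r
from h import *
c=r.camera('side');crop(c['image'],280,165,130,100,6,'s14.png')
go(r,[517.6,32.5,16],0.3176)
"
```

```text
t 8.33 pos [520.   27.9 -12.5] shift [-28.5   5.   -0.9] turn [-0.0038  0.0004  0.0051] F [-2.   1.5 13.6] w 22.5
```

View pics/s14.png

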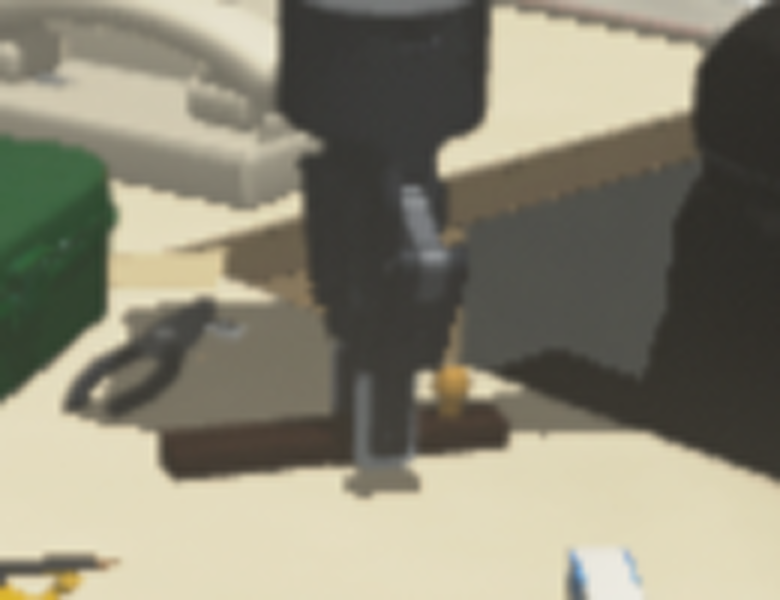

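```bash
python3 -c "
from plant import r
from h import *
c=r.camera('side');crop(c['image'],245,255,140,52,5.7,'s15.png')
"
```

```text
(no output)
```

View pics/s15.png

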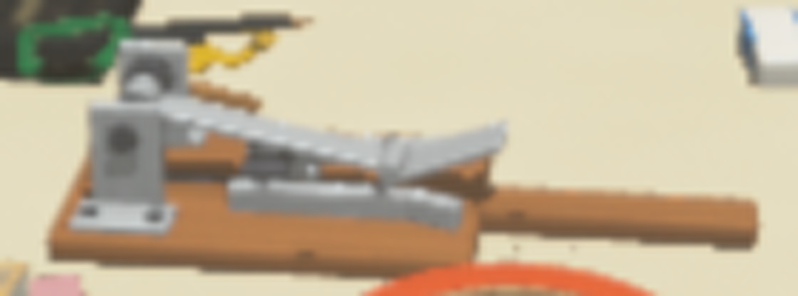

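>>> drive_tool(
  rows=[
    [-8, 0, 0, 0, 0, 0],
    [-20, 0, 0, 0, 0, 0],
    [-40, 0, 0, 0, 0, 0],
    [-50, 0, 0, 0, 0, 0],
    [-50, 0, 0, 0, 0, 0],
    [-50, 0, 0, 0, 0, 0],
  ],
)

```text
time_s: 8.88
tool_pos: [520.8, 28.1, 38.4]
tool_rot: [0.7, -0.112, 0.697, 0.109]
contact_force: [-0.6, 1.4, -1.7]
gripper_width: 22.1
```

```bash
python3 -c "
from plant import r
from h import *
c=r.camera('side');crop(c['image'],280,145,130,100,6,'s16.png')
c=r.camera('top');crop(c['image'],390,210,100,100,6,'t16.png')
go(r,[517.6,32.5,16],0.3176)
"
```

```text
t 8.98 pos [519.3  28.2  36.7] shift [20.7  4.7 -0.3] turn [-0.0038 -0.0006  0.0047] F [-0.3  0.1 -1.6] w 22.2
```

View pics/s16.png

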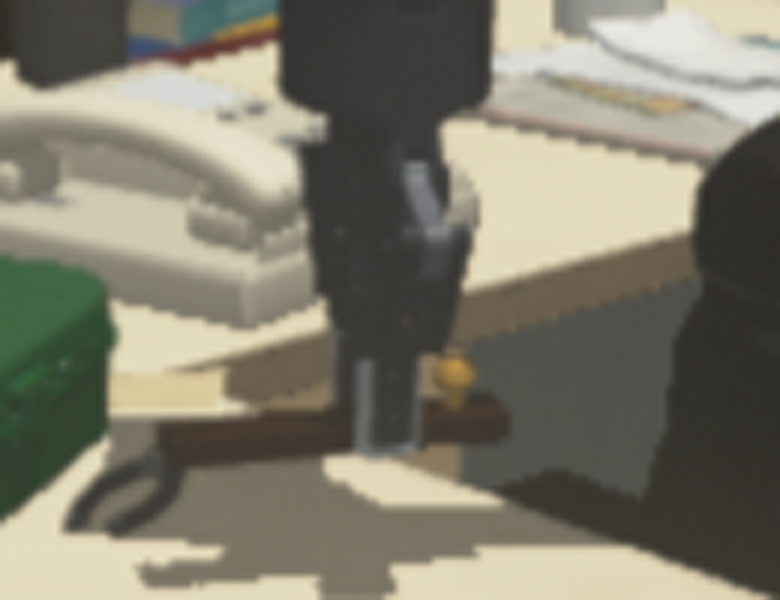

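```bash
cat > hf.py <<'E'
from h import *
from scipy.optimize import least_squares
def px(x0,y0,s,p): return [x0+(p[0]+.5)/s-.5,y0+(p[1]+.5)/s-.5]
def fit(c,model,pix,x0):
    pix=np.array(pix)
    f=lambda v:(w2p(c,[[v[0]+np.cos(v[2])*m[0]-np.sin(v[2])*m[1],v[1]+np.sin(v[2])*m[0]+np.cos(v[2])*m[1],m[2]] for m in model])-pix).ravel()
    s=least_squares(f,x0,x_scale=[10,10,.1],loss='soft_l1');print(np.round(s.x,3),np.round(f(s.x).reshape(-1,2),2).tolist());return s.x
E
python3 - <<'E'
from plant import r
from hf import *
c=r.camera("side")
m=[(100,40,0),(-28,40,0),(-112,9,0),(-112,-9,10)]
fit(c,m,[px(245,255,5.7,p) for p in [(50,260),(474,278),(752,248),(757,200)]],[565,270,-.04])
# lip end middle at z28, rails
a=[p2w(c,px(245,255,5.7,p),28) for p in [(505,125),(497,150)]];print(a)
t=r.camera("top")
for z in(28,):
  print([p2w(t,px(270,190,4.8,p),z) for p in [(135,362),(184,365)]])
E
```

```text
[ 5.66889e+02  2.74864e+02 -5.10000e-02] [[-0.6, -0.29], [-0.39, 0.99], [0.87, 0.02], [0.24, -1.6]]
[array([533.00521144, 267.42747602,  28.        ]), array([534.96224981, 284.25521549,  28.        ])]
[array([532.33169916, 289.54683517,  28.        ]), array([531.28117535, 270.9337954 ,  28.        ])]
```

```bash
python3 -c "
from plant import r
from h import *
go(r,[427.2,282.0,55],-0.047)
"
```

```text
t 9.08 pos [518.9  28.2  36.3] shift [-19.8 269.6  -9. ] turn [ 0.3608 -0.0007  0.0046] F [-0.3 -1.  -1.9] w 22.5
```

>>> drive_tool(
  rows=[
    [-10, 15, 0, 0.03, 0, 0],
    [-20, 40, -1, 0.07, 0, 0],
    [-20, 70, -2, 0.12, 0, 0],
    [-20, 100, -3, 0.17, 0, 0],
    [-20, 130, -4, 0.21, 0, 0],
    [-20, 160, -5, 0.25, 0, 0],
    [-20, 190, -6, 0.29, 0, 0],
    [-20, 215, -7, 0.32, 0, 0],
  ],
)

```text
time_s: 9.75
tool_pos: [444.4, 232.1, 54.4]
tool_rot: [0.707, 0.001, 0.708, -0.005]
contact_force: [1.2, -0.4, -0.9]
gripper_width: 22.1
```

```bash
python3 -c "
from plant import r
from h import *
r.camera('top');r.camera('top');r.camera('top')
go(r,[427.2,282.0,55],-0.047)
"
```

```text
t 9.9 pos [444.6 231.8  54.4] shift [ -0.8  50.2 -17.6] turn [ 0.044  -0.0015  0.0052] F [ 0.1  0.3 -1. ] w 22.4
```

>>> drive_tool(
  rows=[
    [-1, 15, -5, 0.02, 0, 0],
    [-1, 30, -11, 0.03, 0, 0],
    [-1, 42, -15, 0.044, 0, 0],
    [-1, 50, -17.6, 0.044, 0, 0],
    [-1, 50, -17.6, 0.044, 0, 0],
    [-1, 50, -17.6, 0.044, 0, 0],
    [-1, 50, -17.6, 0.044, 0, 0],
  ],
)

```text
time_s: 10.48
tool_pos: [427.4, 280.9, 55.0]
tool_rot: [0.706, 0.015, 0.708, -0.019]
contact_force: [-0.4, 0.7, -1.4]
gripper_width: 22.1
```

```bash
python3 -c "
from plant import r
from h import *
go(r,[427.2,282.0,55],-0.047)
c=r.camera('side');crop(c['image'],245,195,160,115,5,'s17.png')
c=r.camera('top');crop(c['image'],250,190,110,145,4,'t17.png')
go(r,[427.2,282.0,55],-0.047)
"
```

```text
t 10.48 pos [427.4 280.9  55. ] shift [-0.   1.1 -0.3] turn [ 0.     -0.0016  0.0058] F [-0.4  0.7 -1.4] w 22.1
t 10.58 pos [427.5 281.   55.1] shift [ 0.1  1.  -0.3] turn [-0.0006 -0.0014  0.0055] F [-0.7  0.3 -0.7] w 22.3
```

View pics/s17.png

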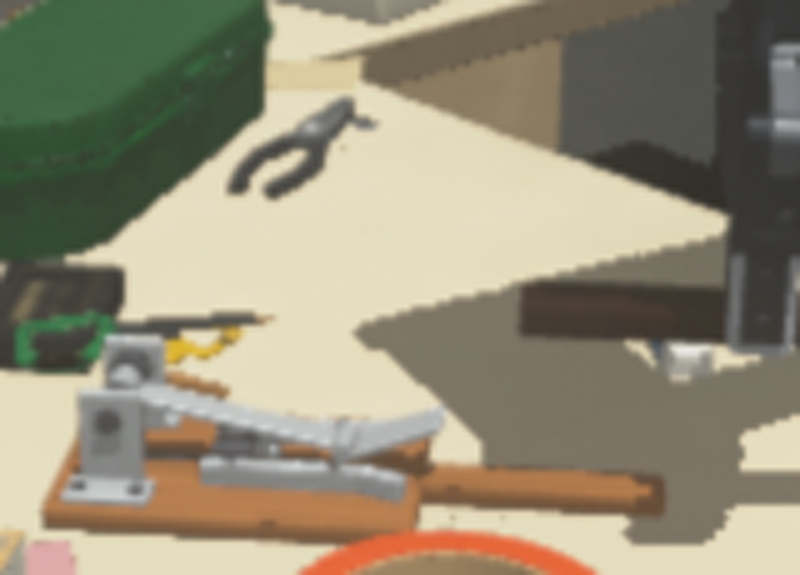

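View pics/t17.png

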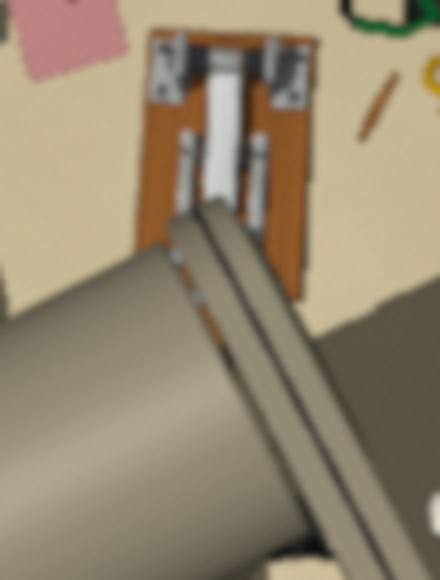

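```bash
python3 -c "
from plant import r
from hf import *
c=r.camera('side')
for z in (58,63,67.5,72):
  print(z,[p2w(c,px(245,195,5,p),z).round(1) for p in [(522,336),(725,342)]],p2w(c,px(245,195,5,(520,283)),z+12).round(1))
o=r.observe();T=rot(o['tool_rot'])
print(o['tool_pos']+T.apply([0,12,79]),o['tool_pos']+T.apply([0,12,0]))
go(r,[427.2,282.0,55],-0.047)
"
```

```text
58 [array([506.2, 268.9,  58. ]), array([436.6, 269.2,  58. ])] [507.3 250.9  70. ]
63 [array([506.4, 279.6,  63. ]), array([437.8, 279.9,  63. ])] [507.4 262.3  75. ]
67.5 [array([506.6, 289.3,  67.5]), array([438.8, 289.5,  67.5])] [507.6 272.5  79.5]
72 [array([506.8, 298.9,  72. ]), array([439.9, 299.1,  72. ])] [507.8 282.7  84. ]
[506.9577279  289.35260959  54.98606741] [428.04765623 293.11942902  55.09404568]
t 10.63 pos [427.5 281.1  55.2] shift [ 0.2  0.9 -0.3] turn [-0.0007 -0.0014  0.0054] F [ 0.4  0.8 -1.1] w 22.2
```

```bash
python3 -c "
from plant import r
from hf import *
c=r.camera('side');crop(c['image'],310,275,75,30,10,'s18.png');crop(c['image'],248,270,80,35,10,'s19.png')
"
```

```text
(no output)
```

View pics/s18.png

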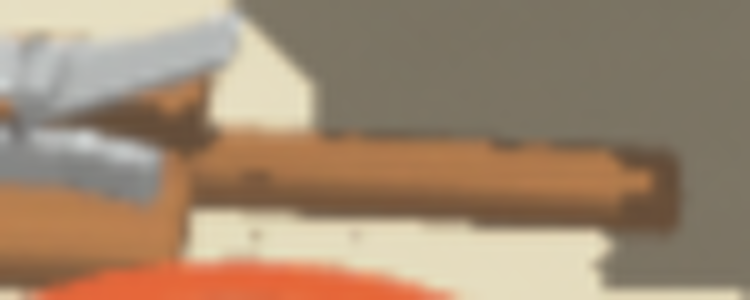

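View pics/s19.png

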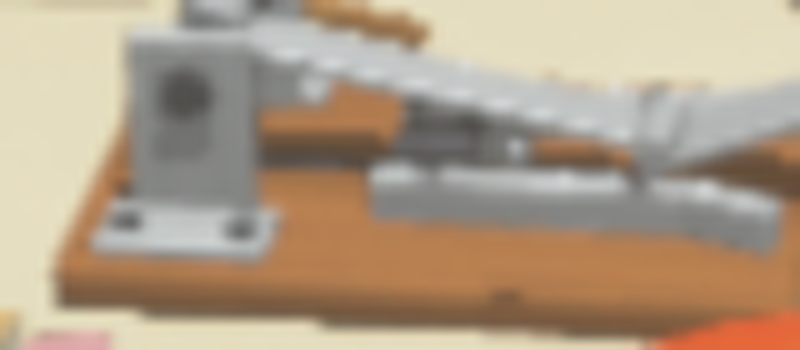

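```bash
python3 -c "
from plant import r
from hf import *
c=r.camera('side')
A=lambda u,v:px(310,275,10,(u,v));B=lambda u,v:px(248,270,10,(u,v))
m=[(-112,9,0),(-28,9,0),(-28,-9,10),(-112,-9,10),(100,40,0),(100,40,10)]
p=[A(675,232),A(190,208),A(213,130),A(677,152),B(60,303),B(60,268)]
fit(c,m,p,[566,275,-.04]);fit(c,m[:4],p[:4],[566,275,-.04])
print([p2w(c,q,z).round(1) for q,z in [(A(672,232),0),(A(195,208),0),(A(213,130),10),(A(677,152),10),(B(60,303),0),(B(320,322),0),(B(640,335),0)]])
"
```

```text
[ 5.66337e+02  2.76623e+02 -4.70000e-02] [[0.74, 0.73], [0.72, 0.52], [-0.67, -1.62], [0.74, -1.33], [-0.61, 0.73], [-0.91, -0.92]]
[ 5.67097e+02  2.76329e+02 -6.70000e-02] [[0.19, 1.27], [0.15, 0.57], [-1.02, -1.55], [0.4, -0.81]]
[array([456.5, 288.4,   0. ]), array([539.2, 285.1,   0. ]), array([536.6, 274.9,  10. ]), array([455.6, 277.8,  10. ]), array([667.5, 309.4,   0. ]), array([622.3, 312.8,   0. ]), array([567.8, 313.6,   0. ])]
```

>>> drive_tool(
  rows=[
    [10, 0, 0, 0, 0, 0],
    [25, 0, 0, 0, 0, 0],
    [38, 0, 0, 0, 0, 0],
    [48, 0, 0, 0, 0, 0],
    [53, 0, 0, 0, 0, 0],
    [53, 0, 0, 0, 0, 0],
    [53, 0, 0, 0, 0, 0],
  ],
)

```text
time_s: 11.32
tool_pos: [427.2, 281.0, 2.0]
tool_rot: [0.706, 0.015, 0.708, -0.019]
contact_force: [0.7, 0.4, -0.7]
gripper_width: 22.4
```

```bash
python3 -c "
from plant import r
from hf import *
r.camera('side')
go(r,[427.5,281.2,-2.5],-0.047)
c=r.camera('side');crop(c['image'],300,265,80,40,10,'s20.png')
"
```

```text
t 11.37 pos [427.7 281.3   2.6] shift [ 5.1 -0.1 -0.2] turn [-0.0005 -0.0008  0.005 ] F [-0.1 -0.4 -0.4] w 22.4
```

View pics/s20.png

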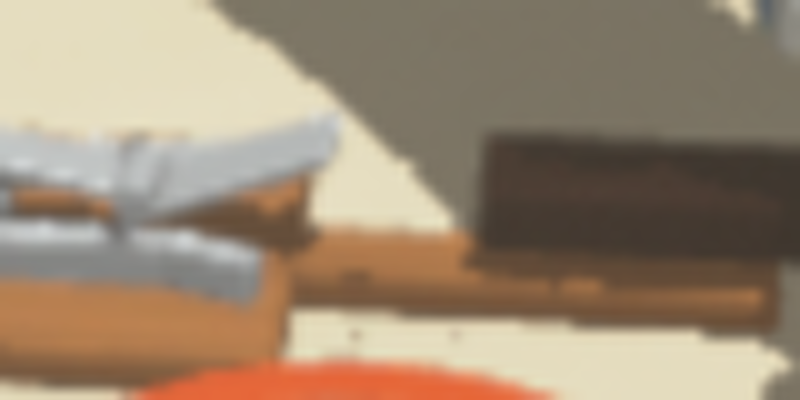

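>>> drive_tool(
  rows=[
    [1, 0, 0, 0, 0, 0],
    [2, 0, 0, 0, 0, 0],
    [3, 0, 0, 0, 0, 0],
    [4, 0, 0, 0, 0, 0],
    [4, 0, 0, 0, 0, 0],
  ],
)

```text
time_s: 11.83
tool_pos: [427.9, 281.4, -1.2]
tool_rot: [0.707, 0.015, 0.707, -0.018]
contact_force: [0.1, -0.8, -0.9]
gripper_width: 22.4
```

>>> drive_tool(
  rows=[
    [0.5, 0, 0, 0, 0, 0],
    [1, 0, 0, 0, 0, 0],
    [1, 0, 0, 0, 0, 0],
  ],
)

```text
time_s: 12.08
tool_pos: [427.7, 281.3, -2.3]
tool_rot: [0.707, 0.015, 0.707, -0.018]
contact_force: [1.0, -0.4, -1.1]
gripper_width: 22.2
```

>>> drive_tool(
  rows=[
    [0.5, 0, 0, 0, 0, 0],
    [1, 0, 0, 0, 0, 0],
    [1, 0, 0, 0, 0, 0],
  ],
)

```text
time_s: 12.33
tool_pos: [427.8, 281.4, -2.8]
tool_rot: [0.707, 0.015, 0.707, -0.018]
contact_force: [-4.3, -1.2, 6.0]
gripper_width: 22.2
```

```bash
python3 -c "
from plant import r
from hf import *
c=r.camera('side');crop(c['image'],300,265,80,40,10,'s21.png')
go(r,[427.5,281.2,-2.5],-0.047)
print(r.observe()['ft_torque'])
"
```

```text
t 12.38 pos [427.8 281.4  -2.8] shift [-0.3 -0.2 -0.3] turn [-0.0005 -0.0006  0.0049] F [-2.9 -1.4  4.7] w 22.6
[-0.3096853   0.41242952 -0.07090044]
```

View pics/s21.png

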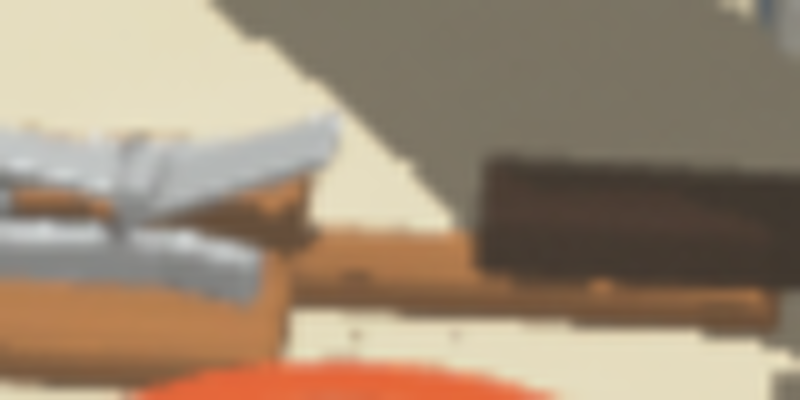

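```bash
python3 -c "
from plant import r
from hf import *
c=r.camera('side')
C=lambda u,v:px(300,265,10,(u,v))
print('bar nb',p2w(c,C(492,271),10),'ft',p2w(c,C(487,157),22),'ft mid',p2w(c,C(640,165),22),'nb mid',p2w(c,C(640,281),10))
for u,v in[(320,230),(400,233),(470,236)]: print('tongue far top',p2w(c,C(u,v),10))
for u,v in[(320,309),(470,316),(760,328)]: print('tongue near bottom',p2w(c,C(u,v),0))
print('lip end',[p2w(c,C(u,v),28) for u,v in [(335,115),(335,160)]])
o=r.observe();T=rot(o['tool_rot'])
print('tool pred nb',o['tool_pos']+T.apply([0,12,79]),'ft',o['tool_pos']+T.apply([0,-12,79]))
crop(c['image'],290,262,50,38,16,'s22.png')
"
```

```text
bar nb [505.25098753 287.82476173  10.        ] ft [506.44279684 268.31082523  22.        ] ft mid [479.70165355 269.63548137  22.        ] nb mid [479.81460821 289.79168615  10.        ]
tongue far top [535.34903371 274.80472145  10.        ]
tongue far top [521.3195496  275.00898078  10.        ]
tongue far top [509.0633398  275.32999052  10.        ]
tongue near bottom [534.86782768 285.17610741   0.        ]
tongue near bottom [508.7562482  286.00178108   0.        ]
tongue near bottom [458.53814454 287.10438034   0.        ]
lip end [array([533.28992911, 265.62896919,  28.        ]), array([532.81825236, 282.79194154,  28.        ])]
tool pred nb [507.26644214 289.57997629  -2.89374042] ft [506.12649237 265.60734743  -2.77720633]
```

View pics/s22.png

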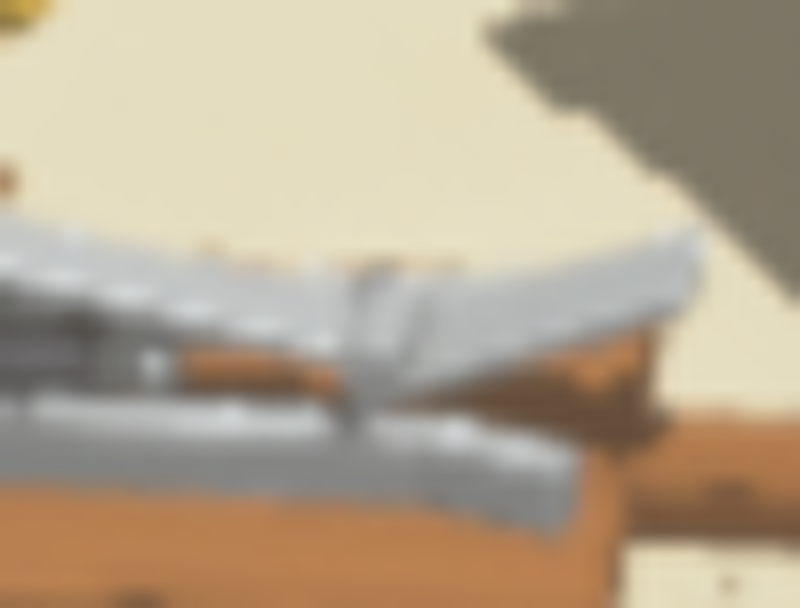

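>>> drive_tool(
  rows=[
    [-0.8, 0, 2, 0, 0, 0.005],
    [-0.8, 0, 7, 0, 0, 0.005],
    [-0.8, 0, 13, 0, 0, 0.005],
    [-0.8, 0, 19, 0, 0, 0.005],
    [-0.8, 0, 25, 0, 0, 0.005],
    [-0.8, 0, 30, 0, 0, 0.005],
    [-0.8, 0, 33, 0, 0, 0.005],
    [-0.8, 0, 33, 0, 0, 0.005],
  ],
)

```text
time_s: 13.1
tool_pos: [461.6, 279.7, -2.0]
tool_rot: [0.707, 0.017, 0.707, -0.017]
contact_force: [-0.2, 0.1, -1.1]
gripper_width: 22.2
```

```bash
python3 -c "
from plant import r
from hf import *
c=r.camera('side');crop(c['image'],290,262,60,38,13,'s23.png')
go(r,[427.5,281.2,-2.5],-0.047)
c=r.camera('top');crop(c['image'],250,190,110,145,4,'t23.png')
"
```

```text
t 13.15 pos [461.1 279.7  -2.1] shift [  0.4  -0.1 -33.6] turn [-0.0009 -0.0007 -0.0001] F [ 0.5  0.7 -1.4] w 22.3
```

View pics/s23.png

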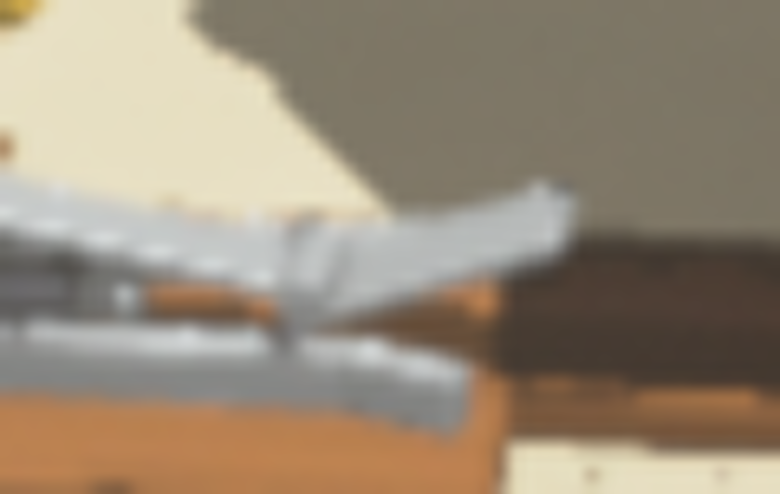

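View pics/t23.png

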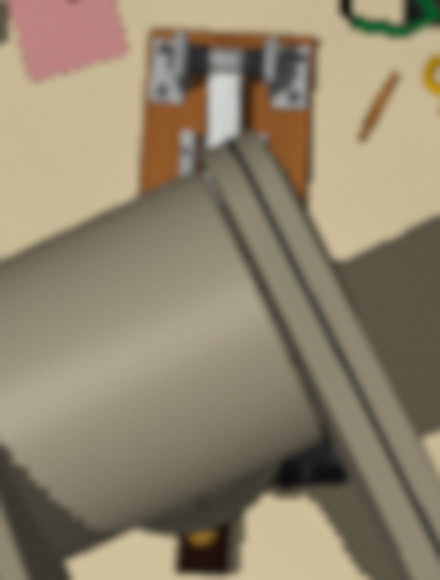

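```bash
python3 -c "
from plant import r
from hf import *
c=r.camera('top');crop(c['image'],280,305,50,40,15,'t24.png')
"
```

```text
(no output)
```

View pics/t24.png

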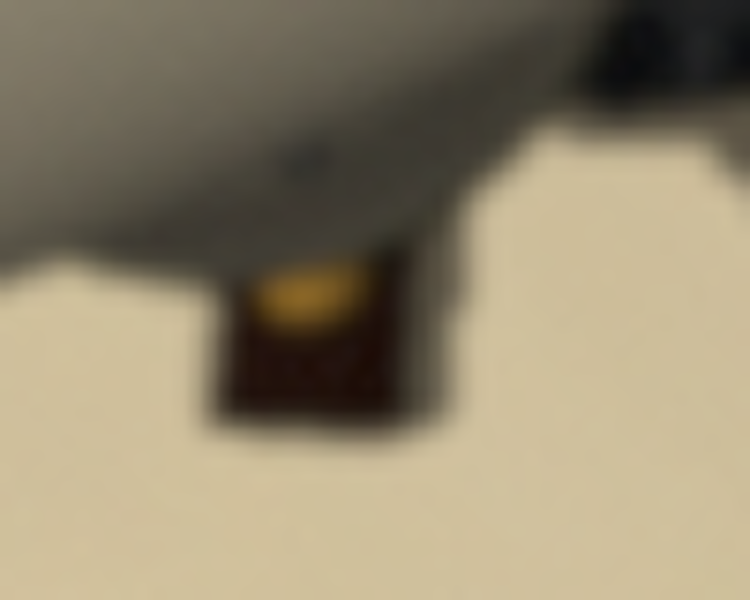

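```bash
python3 -c "
from plant import r
from hf import *
c=r.camera('top')
for u in (217,404,311): print(u,p2w(c,px(280,305,15,(u,380)),22))
A=lambda u,v:px(270,190,4.8,(u,v))
for a,b,z in [((128,560),(176,560),10),((138,420),(182,420),10),((66,330),(270,340),10),((78,150),(279,160),10)]:
  p=p2w(c,A(*a),z);q=p2w(c,A(*b),z);print((p+q)/2,(p-q)[1])
o=r.observe();T=rot(o['tool_rot'])
print('tool pred end',o['tool_pos']+T.apply([0,0,-51+4]))
print('holder axis pred')
"
```

```text
217 [415.92374677 294.50177793  22.        ]
404 [416.09618316 272.15589962  22.        ]
311 [416.00927094 283.2667563   22.        ]
[459.03872037 283.01152985  10.        ] 18.271884257240913
[512.59986205 280.86349701  10.        ] 16.912717606067815
[545.65030763 278.36061813  10.        ] 78.92018683571195
[616.8780368  275.37901746  10.        ] 78.69125117866105
tool pred end [413.45600911 281.96310792  -2.14916179]
holder axis pred
```

>>> drive_tool(
  rows=[
    [0, 1, 0, 0, 0, 0],
    [0, 1.5, 2, 0, 0, 0],
    [0, 1.5, 4, 0, 0, 0],
    [0, 1.5, 6, 0, 0, 0],
    [0, 1.5, 8, 0, 0, 0],
    [0, 1.5, 10, 0, 0, 0],
    [0, 1.5, 10, 0, 0, 0],
  ],
)

```text
time_s: 13.88
tool_pos: [471.0, 280.7, -2.1]
tool_rot: [0.707, 0.017, 0.707, -0.017]
contact_force: [0.0, -0.3, -1.0]
gripper_width: 22.4
```

```bash
python3 -c "
from plant import r
from hf import *
c=r.camera('side');crop(c['image'],280,262,60,38,13,'s25.png')
go(r,[427.5,281.2,-2.5],-0.047)
"
```

```text
t 13.93 pos [470.7 280.7  -2.2] shift [  0.3  -1.6 -43.2] turn [-0.0007 -0.001   0.0001] F [ 0.1  0.9 -1.1] w 22.4
```

View pics/s25.png

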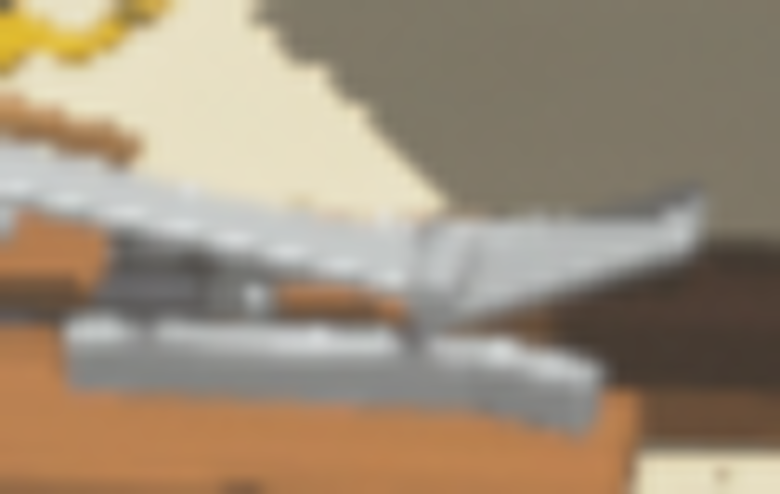

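>>> drive_tool(
  rows=[
    [0, 0, 1, 0, 0, 0],
    [0, 0, 2, 0, 0, 0],
    [0, 0, 3, 0, 0, 0],
    [0, 0, 4, 0, 0, 0],
    [0, 0, 4, 0, 0, 0],
  ],
)

```text
time_s: 14.35
tool_pos: [472.4, 280.5, -2.5]
tool_rot: [0.705, 0.016, 0.709, -0.017]
contact_force: [-12.1, 0.7, 8.6]
gripper_width: 22.1
```

>>> drive_tool(
  rows=[
    [0, 0, 1, 0, 0, 0],
    [0, 0, 2, 0, 0, 0],
    [0, 0, 3, 0, 0, 0],
    [0, 0, 3, 0, 0, 0],
  ],
)

```text
time_s: 14.68
tool_pos: [472.5, 280.5, -2.5]
tool_rot: [0.703, 0.016, 0.711, -0.017]
contact_force: [-17.1, -0.2, 14.3]
gripper_width: 21.8
```

>>> drive_tool(
  rows=[
    [-1, 0, 0, 0, -0.015, 0],
    [-1, 0, 0, 0, -0.015, 0],
    [-1, 0, 1, 0, -0.015, 0],
    [-1, 0, 2, 0, -0.015, 0],
    [-1, 0, 3, 0, -0.015, 0],
    [-1, 0, 3, 0, -0.015, 0],
  ],
)

```text
time_s: 15.18
tool_pos: [473.1, 280.2, -2.5]
tool_rot: [0.706, 0.016, 0.708, -0.018]
contact_force: [-12.1, 0.5, 3.2]
gripper_width: 22.4
```

```bash
python3 -c "
from plant import r
from hf import *
c=r.camera('side');crop(c['image'],280,262,60,38,13,'s26.png')
go(r,[427.5,281.2,-2.5],-0.047);print(r.observe()['ft_torque'])
"
```

```text
t 15.23 pos [473.1 280.2  -2.5] shift [  0.1  -1.2 -45.6] turn [ 0.     -0.0016  0.003 ] F [-11.9   0.3   3.5] w 22.1
[ 0.08787339  1.97416043 -0.01246801]
```

View pics/s26.png

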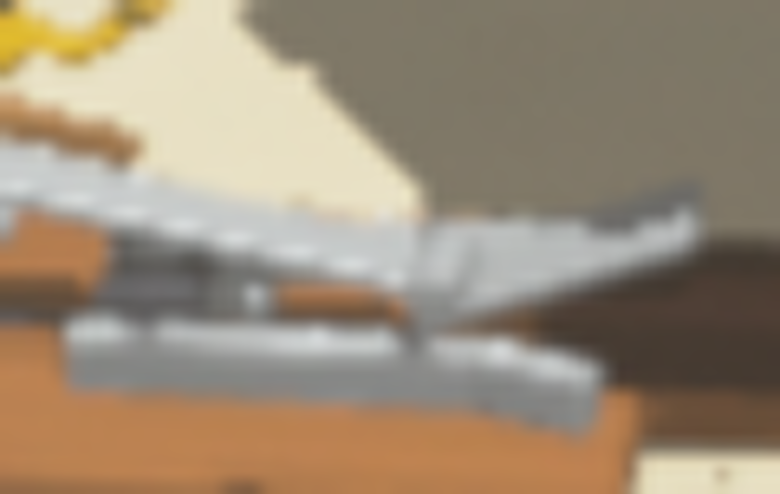

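>>> drive_tool(
  rows=[
    [-0.3, 0, 2, 0, -0.008, 0],
    [-0.3, 0, 4, 0, -0.01, 0],
    [-0.3, 0, 5, 0, -0.012, 0],
    [-0.3, 0, 6, 0, -0.015, 0],
    [-0.3, 0, 6, 0, -0.015, 0],
  ],
)

```text
time_s: 15.65
tool_pos: [476.0, 280.1, -2.5]
tool_rot: [0.709, 0.015, 0.704, -0.018]
contact_force: [-18.1, 0.3, 12.0]
gripper_width: 22.4
```

```bash
python3 -c "
from plant import r
from hf import *
c=r.camera('side');crop(c['image'],280,262,60,38,13,'s27.png')
go(r,[427.5,281.2,-2.5],-0.047);print(r.observe()['ft_torque'])
"
```

```text
t 15.7 pos [476.  280.1  -2.5] shift [ -0.3  -1.2 -48.5] turn [0.0003 0.0071 0.0039] F [-17.7   0.8  12.2] w 22.4
[ 0.10237608  3.09792318 -0.03270661]
```

View pics/s27.png

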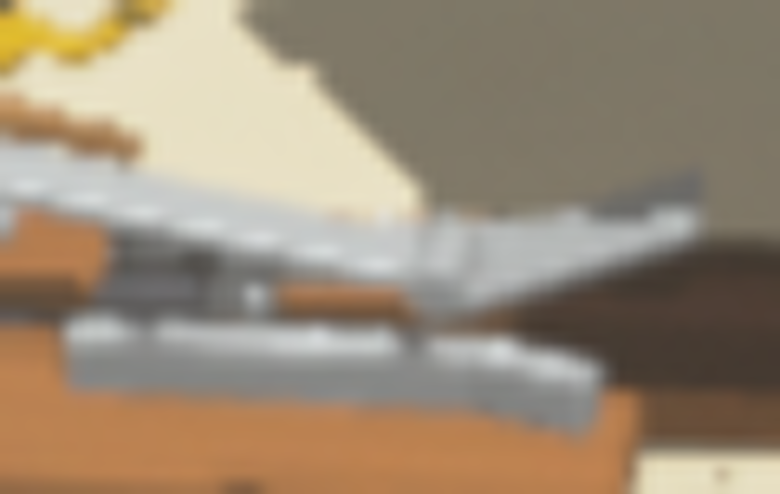

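>>> drive_tool(
  rows=[
    [-1, 0, 2, 0, 0, 0],
    [-1, 0, 4, 0, 0, 0],
    [-1, 0, 5, 0, 0, 0],
    [-1, 0, 6, 0, 0, 0],
    [-1, 0, 6, 0, 0, 0],
  ],
)

```text
time_s: 16.12
tool_pos: [478.7, 279.7, -2.5]
tool_rot: [0.707, 0.015, 0.707, -0.018]
contact_force: [-15.9, 1.8, 6.7]
gripper_width: 22.0
```

```bash
python3 -c "
from plant import r
from hf import *
go(r,[427.5,281.2,-2.5],-0.047);print(r.observe()['ft_torque'])
"
```

```text
t 16.12 pos [478.7 279.7  -2.5] shift [  0.   -0.9 -51.3] turn [0.0005 0.0002 0.0052] F [-15.9   1.8   6.7] w 22.0
[ 0.1740365  2.6717803 -0.077362 ]
```

>>> drive_tool(
  rows=[
    [-1, 0, 2, 0, -0.005, 0],
    [-1, 0, 4, 0, -0.005, 0],
    [-1, 0, 6, 0, -0.005, 0],
    [-1, 0, 7, 0, -0.005, 0],
    [-1, 0, 8, 0, -0.005, 0],
    [-1, 0, 8, 0, -0.005, 0],
  ],
)

```text
time_s: 16.62
tool_pos: [482.7, 279.4, -2.5]
tool_rot: [0.706, 0.014, 0.708, -0.019]
contact_force: [-19.6, 0.2, 10.4]
gripper_width: 22.3
```

>>> drive_tool(
  rows=[
    [-1, 0, 2, 0, -0.005, 0],
    [-1, 0, 4, 0, -0.005, 0],
    [-1, 0, 6, 0, -0.005, 0],
    [-1, 0, 7, 0, -0.005, 0],
    [-1, 0, 7, 0, -0.005, 0],
  ],
)

```text
time_s: 17.03
tool_pos: [485.0, 279.1, -2.5]
tool_rot: [0.704, 0.013, 0.71, -0.019]
contact_force: [-18.4, 0.5, 9.8]
gripper_width: 22.0
```

```bash
python3 -c "
from plant import r
from hf import *
c=r.camera('side');crop(c['image'],270,262,60,38,13,'s28.png')
go(r,[427.5,281.2,-2.5],-0.047);print(r.observe()['ft_torque'])
"
```

```text
t 17.08 pos [485.6 279.1  -2.5] shift [  0.4  -0.5 -58.1] turn [ 0.0013 -0.0063  0.0081] F [-15.3   1.5   6.8] w 22.3
[0.19926629 2.51618832 0.01922246]
```

View pics/s28.png

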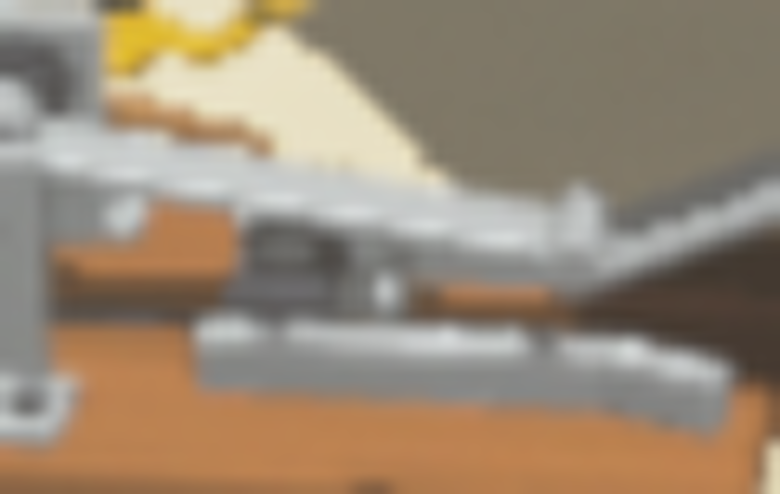

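>>> drive_tool(
  rows=[
    [-0.5, 0, 2, 0, 0.004, 0],
    [-0.5, 0, 4, 0, 0.004, 0],
    [-0.5, 0, 5, 0, 0.004, 0],
    [-0.5, 0, 6, 0, 0.004, 0],
    [-0.5, 0, 6, 0, 0.004, 0],
  ],
)

```text
time_s: 17.5
tool_pos: [489.9, 278.8, -2.4]
tool_rot: [0.702, 0.013, 0.712, -0.019]
contact_force: [-10.7, 0.5, 4.3]
gripper_width: 22.5
```

```bash
python3 -c "
from plant import r
from hf import *
go(r,[427.5,281.2,-2.5],-0.047);print(r.observe()['ft_torque'])
"
```

```text
t 17.5 pos [489.9 278.8  -2.4] shift [  1.   -0.5 -62.5] turn [ 0.0015 -0.014   0.0087] F [-10.7   0.5   4.3] w 22.5
[ 0.17507592  1.53053896 -0.02263874]
```

>>> drive_tool(
  rows=[
    [-0.5, 0, 1, 0, -0.006, -0.004],
    [-0.5, 0, 2, 0, -0.01, -0.004],
    [-0.5, 0, 3, 0, -0.01, -0.004],
    [-0.5, 0, 4, 0, -0.01, -0.004],
    [-0.5, 0, 5, 0, -0.01, -0.004],
    [-0.5, 0, 5, 0, -0.01, -0.004],
  ],
)

```text
time_s: 18.0
tool_pos: [493.2, 278.6, -2.4]
tool_rot: [0.704, 0.011, 0.71, -0.021]
contact_force: [-10.6, 1.2, 5.1]
gripper_width: 22.5
```

```bash
python3 -c "
from plant import r
from hf import *
c=r.camera('side');crop(c['image'],270,262,60,38,13,'s29.png')
go(r,[427.5,281.2,-2.5],-0.047);print(r.observe()['ft_torque'])
"
```

```text
t 18.05 pos [493.2 278.6  -2.4] shift [  0.6  -0.4 -65.8] turn [ 0.0018 -0.0078  0.0133] F [-11.7   0.3   5.1] w 22.4
[0.15653048 1.70761981 0.01338832]
```

View pics/s29.png

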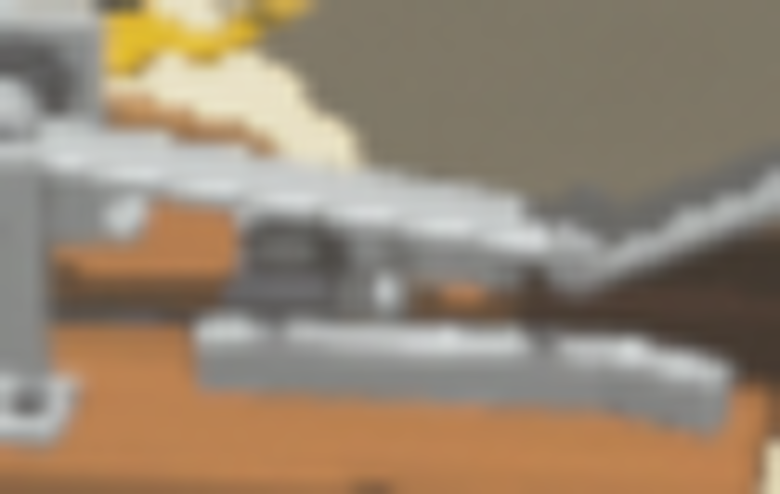

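>>> drive_tool(
  rows=[
    [-0.5, 0, 1, 0, -0.005, 0.01],
    [-0.5, 0, 2, 0, -0.007, 0.01],
    [-0.5, 0, 3, 0, -0.007, 0.01],
    [-0.5, 0, 4, 0, -0.007, 0.01],
    [-0.5, 0, 5, 0, -0.007, 0.01],
    [-0.5, 0, 6, 0, -0.007, 0.01],
    [-0.5, 0, 6, 0, -0.007, 0.01],
  ],
)

```text
time_s: 18.63
tool_pos: [497.5, 278.3, -2.5]
tool_rot: [0.705, 0.015, 0.709, -0.017]
contact_force: [-10.8, 0.6, 5.4]
gripper_width: 22.3
```

```bash
python3 -c "
from plant import r
from hf import *
go(r,[427.5,281.2,-2.5],-0.047);print(r.observe()['ft_torque'])
"
```

```text
t 18.63 pos [497.5 278.3  -2.5] shift [  0.4  -0.2 -70. ] turn [ 0.0018 -0.0048  0.004 ] F [-10.8   0.6   5.4] w 22.3
[1.10818523e-01 1.68574801e+00 5.70244677e-04]
```

>>> drive_tool(
  rows=[
    [-1, 0, 1, 0, -0.004, 0.004],
    [-1, 0, 2, 0, -0.004, 0.004],
    [-1, 0, 3, 0, -0.004, 0.004],
    [-1, 0, 4, 0, -0.004, 0.004],
    [-1, 0, 5, 0, -0.004, 0.004],
    [-1, 0, 5, 0, -0.004, 0.004],
  ],
)

```text
time_s: 19.13
tool_pos: [500.7, 277.8, -2.4]
tool_rot: [0.705, 0.016, 0.709, -0.016]
contact_force: [-9.0, 1.6, 0.5]
gripper_width: 22.1
```

```bash
python3 -c "
from plant import r
from hf import *
c=r.camera('side');crop(c['image'],270,262,60,38,13,'s30.png')
go(r,[427.5,281.2,-2.5],-0.047);print(r.observe()['ft_torque'])
"
```

```text
t 19.18 pos [500.7 277.8  -2.4] shift [  0.4   0.1 -73.3] turn [ 0.002  -0.0046  0.001 ] F [-8.4  0.2  0.8] w 22.0
[-0.0029622   1.36551892  0.00856322]
```

View pics/s30.png

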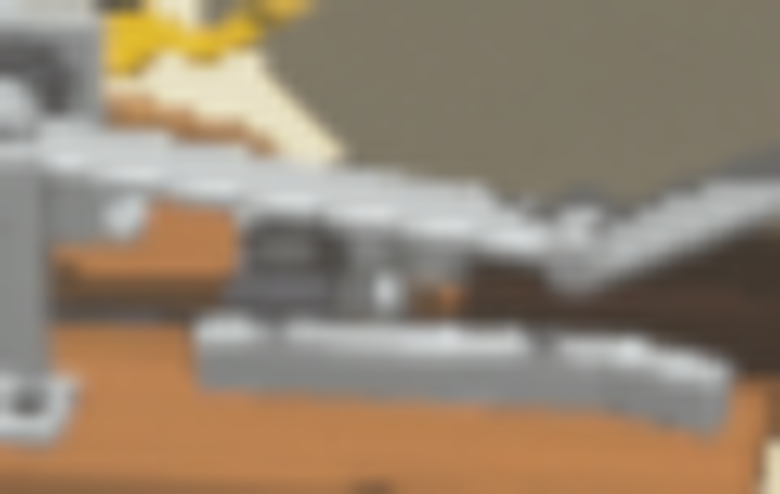

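>>> drive_tool(
  rows=[
    [-0.5, 0, 1, 0, -0.004, 0],
    [-0.5, 0, 2, 0, -0.004, 0],
    [-0.5, 0, 3, 0, -0.004, 0],
    [-0.5, 0, 4, 0, -0.004, 0],
    [-0.5, 0, 5, 0, -0.004, 0],
    [-0.5, 0, 5, 0, -0.004, 0],
  ],
)

```text
time_s: 19.68
tool_pos: [504.0, 277.6, -2.5]
tool_rot: [0.705, 0.015, 0.709, -0.016]
contact_force: [-10.7, 0.8, 3.5]
gripper_width: 22.5
```

>>> drive_tool(
  rows=[
    [-0.5, 0, 1, 0, -0.003, 0],
    [-0.5, 0, 2, 0, -0.003, 0],
    [-0.5, 0, 3, 0, -0.003, 0],
    [-0.5, 0, 4, 0, -0.003, 0],
    [-0.5, 0, 4, 0, -0.003, 0],
  ],
)

```text
time_s: 20.1
tool_pos: [506.2, 277.4, -2.5]
tool_rot: [0.705, 0.015, 0.709, -0.017]
contact_force: [-10.8, 0.6, 4.4]
gripper_width: 22.3
```

```bash
python3 -c "
from plant import r
from hf import *
c=r.camera('side');crop(c['image'],270,262,60,38,13,'s31.png')
go(r,[427.5,281.2,-2.5],-0.047);print(r.observe()['ft_torque'])
"
```

```text
t 20.15 pos [506.2 277.4  -2.5] shift [  0.5   0.2 -78.8] turn [ 0.0023 -0.0053  0.0021] F [-10.4   0.8   4.1] w 22.2
[0.20383295 1.71554387 0.05448901]
```

View pics/s31.png

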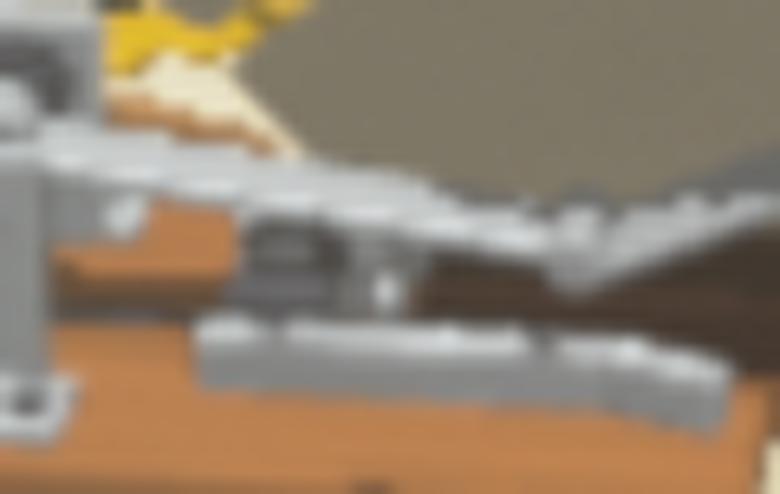

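>>> drive_tool(
  rows=[
    [-0.5, 0, 0.8, 0, -0.004, 0],
    [-0.5, 0, 1.6, 0, -0.004, 0],
    [-0.5, 0, 2.4, 0, -0.004, 0],
    [-0.5, 0, 2.8, 0, -0.004, 0],
  ],
)

```text
time_s: 20.48
tool_pos: [507.1, 277.4, -2.5]
tool_rot: [0.705, 0.015, 0.709, -0.017]
contact_force: [-13.4, 1.9, 5.4]
gripper_width: 22.8
```

>>> drive_tool(
  rows=[
    [-0.5, 0, 0.8, 0, -0.004, 0],
    [-0.5, 0, 1.6, 0, -0.004, 0],
    [-0.5, 0, 2.4, 0, -0.004, 0],
    [-0.5, 0, 2.8, 0, -0.004, 0],
  ],
)

```text
time_s: 20.82
tool_pos: [508.0, 277.3, -2.5]
tool_rot: [0.705, 0.015, 0.709, -0.017]
contact_force: [-12.4, 1.0, 6.0]
gripper_width: 22.8
```

>>> drive_tool(
  rows=[
    [-1, 0, 0.5, 0, -0.005, 0],
    [-1, 0, 1, 0, -0.005, 0],
    [-1, 0, 1.5, 0, -0.005, 0],
    [-1, 0, 2, 0, -0.005, 0],
    [-1, 0, 2, 0, -0.005, 0],
  ],
)

```text
time_s: 21.23
tool_pos: [508.4, 277.2, -2.4]
tool_rot: [0.705, 0.014, 0.708, -0.017]
contact_force: [-8.9, 2.2, -1.9]
gripper_width: 22.3
```

```bash
python3 -c "
from plant import r
from hf import *
c=r.camera('side');crop(c['image'],270,262,60,38,13,'s32.png')
go(r,[427.5,281.2,-2.5],-0.047);print(r.observe()['ft_torque'])
"
```

```text
t 21.28 pos [508.4 277.2  -2.4] shift [  0.4   0.4 -81. ] turn [ 0.0029 -0.004   0.0038] F [-8.4  1.8 -0.7] w 22.2
[ 0.3825544   1.31326606 -0.02978805]
```

View pics/s32.png

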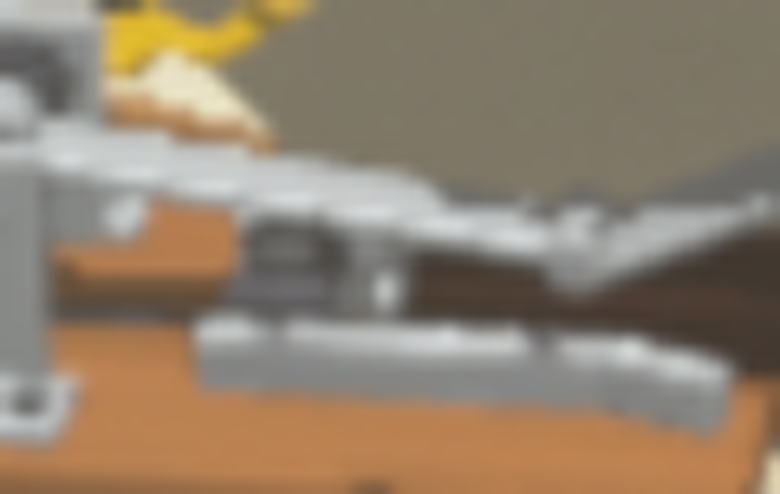

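>>> drive_tool(
  rows=[
    [-0.3, 0, 0.8, 0, -0.003, 0],
    [-0.3, 0, 1.6, 0, -0.003, 0],
    [-0.3, 0, 2.4, 0, -0.003, 0],
    [-0.3, 0, 2.4, 0, -0.003, 0],
  ],
)

```text
time_s: 21.62
tool_pos: [509.2, 277.2, -2.5]
tool_rot: [0.705, 0.014, 0.709, -0.017]
contact_force: [-10.5, 1.3, 3.8]
gripper_width: 22.1
```

>>> drive_tool(
  rows=[
    [-0.5, 0, 0.8, 0, -0.003, 0],
    [-0.5, 0, 1.6, 0, -0.003, 0],
    [-0.5, 0, 2.4, 0, -0.003, 0],
    [-0.5, 0, 2.4, 0, -0.003, 0],
  ],
)

```text
time_s: 21.95
tool_pos: [509.6, 277.2, -2.4]
tool_rot: [0.705, 0.014, 0.709, -0.017]
contact_force: [-13.5, 0.9, 4.9]
gripper_width: 22.3
```

>>> drive_tool(
  rows=[
    [-0.5, 0, 0.8, 0, -0.003, 0],
    [-0.5, 0, 1.6, 0, -0.003, 0],
    [-0.5, 0, 2.4, 0, -0.003, 0],
    [-0.5, 0, 2.4, 0, -0.003, 0],
  ],
)

```text
time_s: 22.28
tool_pos: [509.8, 277.2, -2.5]
tool_rot: [0.704, 0.014, 0.71, -0.017]
contact_force: [-13.8, 1.1, 5.2]
gripper_width: 22.4
```

```bash
python3 -c "
from plant import r
from hf import *
c=r.camera('side');crop(c['image'],270,262,60,38,13,'s33.png')
go(r,[427.5,281.2,-2.5],-0.047);print(r.observe()['ft_torque'])
"
```

```text
t 22.33 pos [509.8 277.2  -2.4] shift [  0.7   0.4 -82.4] turn [ 0.0034 -0.0075  0.0054] F [-14.3   1.1   6.4] w 22.5
[ 0.24858851  2.23689429 -0.01913339]
```

View pics/s33.png

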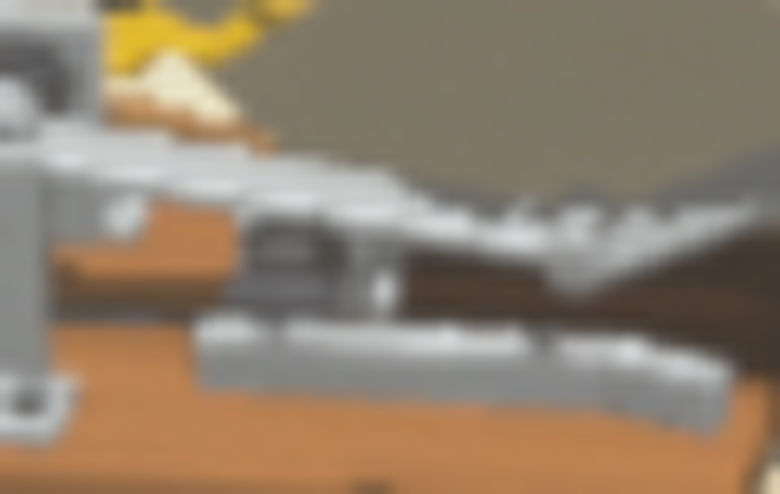

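>>> drive_tool(
  rows=[
    [-0.8, 0, 1, 0, -0.005, 0],
    [-0.8, 0, 2, 0, -0.005, 0],
    [-0.8, 0, 3, 0, -0.005, 0],
    [-0.8, 0, 3.4, 0, -0.005, 0],
  ],
)

```text
time_s: 22.67
tool_pos: [510.1, 277.1, -2.5]
tool_rot: [0.704, 0.013, 0.71, -0.017]
contact_force: [-17.8, 1.8, 8.5]
gripper_width: 22.3
```

```bash
python3 -c "
from plant import r
from hf import *
go(r,[427.5,281.2,-2.5],-0.047);print(r.observe()['ft_torque'])
"
```

```text
t 22.67 pos [510.1 277.1  -2.5] shift [  0.8   0.5 -82.7] turn [ 0.0036 -0.009   0.0063] F [-17.8   1.8   8.5] w 22.3
[0.33674889 2.99817744 0.00304527]
```

>>> drive_tool(
  rows=[
    [-1, 0, 1, 0, -0.008, 0],
    [-1, 0, 2, 0, -0.008, 0],
    [-1, 0, 3, 0, -0.008, 0],
    [-1, 0, 3.6, 0, -0.008, 0],
    [-1, 0, 3.6, 0, -0.008, 0],
    [-1, 0, 3.6, 0, -0.008, 0],
  ],
)

```text
time_s: 23.17
tool_pos: [510.2, 277.0, -2.5]
tool_rot: [0.704, 0.013, 0.71, -0.018]
contact_force: [-17.8, 2.1, 6.2]
gripper_width: 22.4
```

```bash
python3 -c "
from plant import r
from hf import *
c=r.camera('side');crop(c['image'],270,262,60,38,13,'s34.png')
go(r,[427.5,281.2,-2.5],-0.047);print(r.observe()['ft_torque'])
"
```

```text
t 23.22 pos [510.2 277.1  -2.5] shift [  0.7   0.6 -82.8] turn [ 0.004  -0.008   0.0074] F [-17.6   1.2   7.6] w 22.2
[0.37821564 2.86592378 0.03692546]
```

View pics/s34.png

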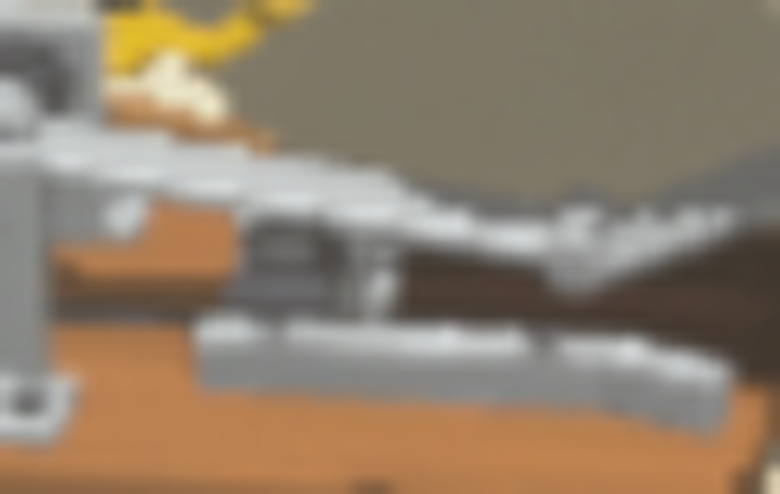

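>>> drive_tool(
  rows=[
    [-1, 0, 1.5, 0, -0.008, 0],
    [-1, 0, 3, 0, -0.008, 0],
    [-1, 0, 4.3, 0, -0.008, 0],
    [-1, 0, 4.3, 0, -0.008, 0],
    [-1, 0, 4.3, 0, -0.008, 0],
    [-1, 0, 4.3, 0, -0.008, 0],
  ],
)

```text
time_s: 23.72
tool_pos: [510.6, 277.0, -2.5]
tool_rot: [0.704, 0.012, 0.71, -0.018]
contact_force: [-19.9, 2.1, 8.7]
gripper_width: 22.0
```

```bash
python3 -c "
from plant import r
from hf import *
c=r.camera('side');crop(c['image'],270,262,60,38,13,'s35.png')
go(r,[427.5,281.2,-2.5],-0.047);print(r.observe()['ft_torque'])
"
```

```text
t 23.77 pos [510.7 277.   -2.5] shift [  0.7   0.6 -83.3] turn [ 0.0044 -0.0076  0.0085] F [-19.3   2.6   8.4] w 22.1
[0.35909761 3.22548809 0.00806284]
```

View pics/s35.png

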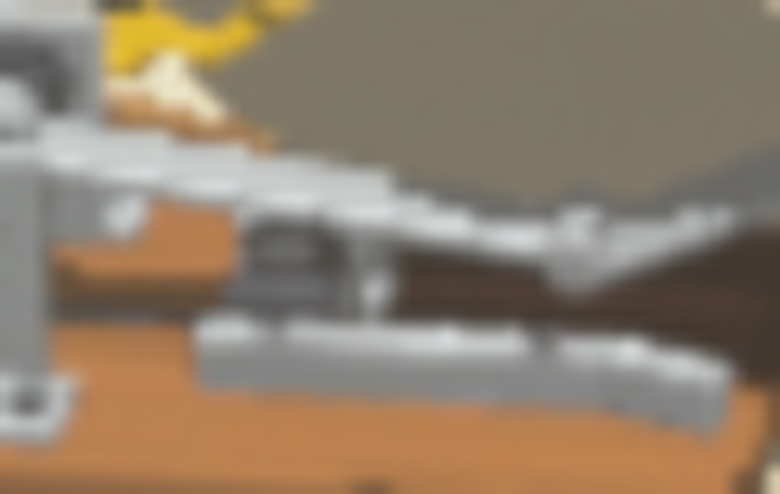

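>>> drive_tool(
  rows=[
    [0, 0, 0, 0, 0, 0],
    [0, 0, 0, 0, 0, 0],
    [0, 0, 0, 0, 0, 0],
  ],
)

```text
time_s: 24.02
tool_pos: [510.3, 277.2, -2.5]
tool_rot: [0.704, 0.012, 0.71, -0.018]
contact_force: [-8.3, 1.1, 1.7]
gripper_width: 22.4
```

>>> drive_tool(
  rows=[
    [0, 0, 0, 0, 0, 0],
    [0, 0, 0, 0, 0, 0],
    [0, 0, 0, 0, 0, 0],
  ],
)

```text
time_s: 24.27
tool_pos: [510.3, 277.2, -2.4]
tool_rot: [0.704, 0.012, 0.71, -0.018]
contact_force: [-6.2, 0.9, 0.7]
gripper_width: 22.1
```

>>> drive_tool(
  rows=[
    [0, 0, 0, 0, 0, 0],
    [0, 0, 0, 0, 0, 0],
    [0, 0, 0, 0, 0, 0],
    [0, 0, 0, 0, 0, 0],
    [0, 0, 0, 0, 0, 0],
  ],
  grip=42,
)

```text
time_s: 24.68
tool_pos: [510.9, 277.2, -2.1]
tool_rot: [0.704, 0.012, 0.71, -0.018]
contact_force: [-0.2, 0.4, -0.2]
gripper_width: 42.2
```

```bash
python3 -c "
from plant import r
from hf import *
c=r.camera('side');crop(c['image'],270,262,60,38,13,'s36.png');crop(c['image'],260,215,130,90,6,'s37.png')
go(r,[427.5,281.2,-2.5],-0.047);print(r.observe()['ft_torque'])
"
```

```text
t 24.73 pos [510.7 277.2  -2.2] shift [  1.    0.4 -83.3] turn [ 0.0039 -0.0082  0.008 ] F [-0.2  0.1  0.4] w 42.5
[-0.02912625 -0.02832076 -0.00783939]
```

View pics/s36.png

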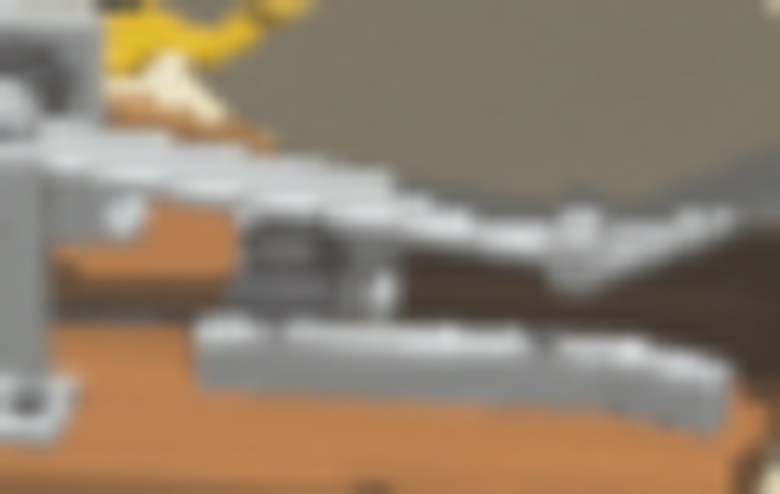

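View pics/s37.png

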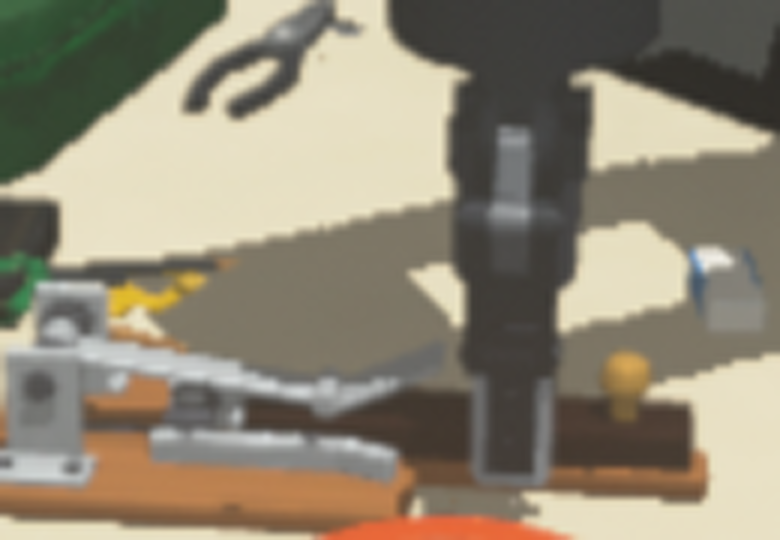

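>>> drive_tool(
  rows=[
    [-5, 0, 0, 0, 0, 0],
    [-15, 0, 0, 0, 0, 0],
    [-35, 0, 0, 0, 0, 0],
    [-60, 0, 0, 0, 0, 0],
    [-90, 0, 0, 0, 0, 0],
    [-110, 0, 0, 0, 0, 0],
    [-120, 0, 0, 0, 0, 0],
    [-120, 0, 0, 0, 0, 0],
  ],
)

```text
time_s: 25.4
tool_pos: [514.0, 279.1, 121.9]
tool_rot: [0.706, 0.013, 0.708, -0.017]
contact_force: [0.4, -0.2, 0.2]
gripper_width: 42.2
```

>>> drive_tool(
  rows=[
    [-10, -20, -30, 0, 0, 0],
    [-20, -50, -60, 0, 0, 0],
    [-20, -80, -80, 0, 0, 0],
    [-20, -110, -80, 0, 0, 0],
    [-20, -140, -80, 0, 0, 0],
    [-20, -160, -80, 0, 0, 0],
    [-20, -160, -80, 0, 0, 0],
    [-20, -160, -80, 0, 0, 0],
  ],
)

```text
time_s: 26.07
tool_pos: [426.5, 122.0, 141.8]
tool_rot: [0.705, 0.014, 0.708, -0.018]
contact_force: [-0.3, 0.4, -0.0]
gripper_width: 42.0
```

```bash
python3 -c "
from plant import r
from hf import *
c=r.camera('side');crop(c['image'],270,262,60,38,13,'s38.png')
c=r.camera('top');crop(c['image'],265,180,80,140,4.2,'t38.png')
go(r,[427.5,281.2,-2.5],-0.047)
"
```

```text
t 26.17 pos [426.8 123.2 142.1] shift [143.9 158.6  -5.6] turn [ 0.0038 -0.0038  0.005 ] F [0.7 0.6 0.1] w 42.0
```

View pics/s38.png

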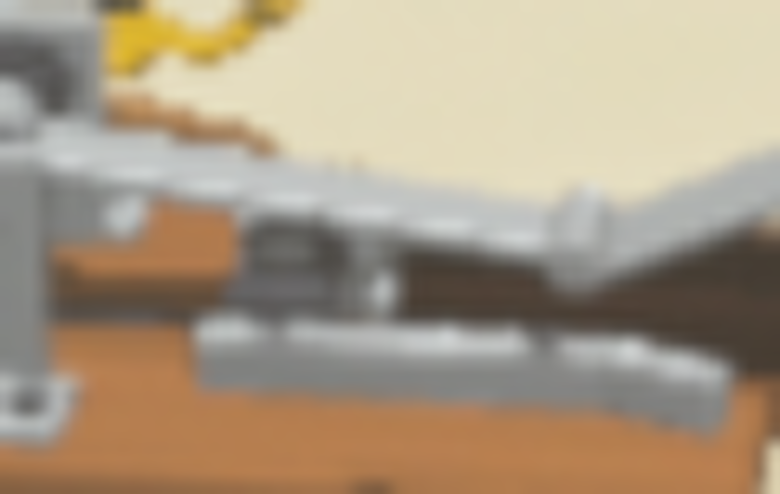

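View pics/t38.png

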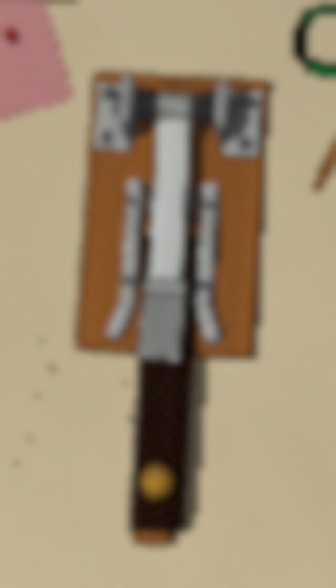

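```bash
python3 -c "
import cv2,numpy as np
for n in (28,29,30,31,32,33,34,35,36,38):
  g=cv2.imread(f'pics/s{n}.png',0).astype(float)[275:305,355:420].mean(0)
  w=np.clip(g-130,0,None);print(n,(w*np.arange(355,420)).sum()/w.sum(), g.max().round(), (355+g.argmax()))
"
```

```text
28 385.7372557349193 173.0 385
29 385.74273734651103 173.0 385
30 385.6881636544878 173.0 385
31 385.64696373962425 173.0 385
32 384.79228176769357 172.0 384
33 382.7431548935752 174.0 383
34 378.9422284908322 164.0 380
35 373.7217151487294 161.0 374
36 381.7340221172318 170.0 382
38 381.6494411729359 166.0 382
```

```bash
python3 -c "
from plant import r
print(r.finish_job())"
```

```text
the job is handed in; nothing more can be done
None
```

The bar is loaded in the work-holder, knob outwards and up, and the job is handed in at about 26 s of the 64 s allowed. No verdict is reported.

- **What I did:** I gripped the bar about 14 mm from its centre towards the knob and lowered it onto the holder's tongue. I then slid it between the rails and under the arm, which took up to about 20 N of push, until it bore on the end stop. After easing the push off, I opened the gripper and moved the arm clear.
- **End stop:** Image measurement of the stop plate shows it pressed in about 1.6 mm at most. The force readings suggest a little less, about 1 mm when I was pushing with 18 N, and I then pushed slightly further. After release the plate still reads about 0.55 mm, the same in two pictures 1.4 s apart.
- **Last pictures and readings:** The bar is in line between the rails with the arm's foot resting on it. The force on the tool is about zero and the arm is well away. I never moved the tool near the bystanders at low height, but I did not measure their positions at the end.
- **Disagreements:**
  - The tool height reading was about 26 mm too low, shown by touching the desk and then confirmed on the tongue.
  - The top camera placed the bar about 4 to 5 mm too far left.
  - The side camera's readings of the holder edges varied by 2 to 4 mm.
  - I relied on touch, force and relative views to get round these.

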